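# Stand a heat sink on end in the work holder and clamp it

### The job

Pick up the heat sink, for which it has two round, domed studs near one end, lift it clear of the bench and let it swing down between the fingers, by easing the grip, until it hangs plumb with the stud end up. Set it down upright on the floor of the work holder between the two jaws, midway along their width, without dropping it, and let go; then push the sliding jaw home by its end tab, so that the heat sink is clamped squarely and upright between the jaws. Leave the red bin, the bottle and the screwdriver where they are.

Things in the scene. Friction and masses are not known exactly. Their poses are not given: they have to be found in the camera images.
- heatsink: Bare aluminium finned block, 170 mm long (x), 46 wide (y), 44 high (z), 0.45 to 0.65 kg, centre of mass in its middle, lying fins up. Origin: centre of its underside; x points along the length to the stud end. Two smooth steel studs, shallow domes 31 mm across at the root, stand out 7 mm from the long sides (+y and -y), their centres 22 mm from the stud end and 22 mm above the underside: 60 mm over the dome tips.
- heatsink_studs (a point): Midpoint between the studs, on their axis (y), 148 mm from the foot end; axes as heatsink. Gripped on the slightly yielding domes, the block turns about this axis: at 70 to 100 N (fingers about 56.5 mm apart) it stays level, below 40 to 60 N (57.5 mm) it swings down, at 20 N (58.5 mm) to about 0.25 rad from plumb, at 10 N (58.5 to 59 mm) to about 0.1; below about 3 N (59.3 mm) it drops.
- heatsink_foot (a point): Centre of the end face farthest from the studs; this face stands on the holder floor at the end.
- holder: Fixed work holder: grey base 110 mm (x) by 270 (y) by 12 thick, two dark steel jaws 70 mm wide (x), tops 74 mm (fixed) and 76 mm (sliding) above the underside. Origin: underside of the base, below the middle of the fixed jaw's inner face. z up; the fixed jaw fills y = 0 to +20 mm, the part goes on its -y side. Rails 10 mm high along y at x = +-46 mm; the floor between is flat.
- holder_floor (a point): Point on the holder floor (top of the base plate, 12 mm above its underside) at the foot of the fixed jaw's inner face, midway along the jaws' width; axes as holder.
- jaw (a joint): Travel of the sliding jaw towards the fixed jaw in m: 0 fully open, limit 0.06. Its inner face is at holder y = -0.085 + travel, so the gap is 85 mm minus the travel, 44 mm (travel 0.041) with the heat sink clamped square. It slides with about 3 N of friction and stays where it is left.
- jaw_tab (a point): Middle of the outer (-y) face of the sliding jaw's end tab, an upright plate 60 mm wide (x), 12 thick, from 14 to 76 mm above the underside of the base; this point is 48 mm above it, at holder y = -0.2 + travel. A bar joins tab and jaw. Push it along the holder's +y; axes as holder.
- bin: Small open red plastic parts bin, 100 x 130 x 60 mm, origin at the centre of its underside. Leave alone.
- bottle: Bottle 48 mm across and 110 mm high, origin at the centre of its underside. Leave alone.
- screwdriver: Screwdriver 190 mm long lying on the mat, origin under its middle. Leave alone.
There are look-alikes about, which are no part of the job. There is more than one size of the heatsink; the one meant has the size given above.

How it is judged:
By the outcome, as a careful person would: the job done as asked, in the order asked, and still so for the second after the job is handed in, with the robot touching nothing.
It also fails if it takes over 61 s, if anything falls off the work surface, if the arm or the gripper's body presses on something with over 40 N, if the wrist force passes 120 N, or if a joint passes its speed limit or range.

### The arm

A 6-joint arm with a two-finger parallel gripper is mounted at the origin on the work surface. World frame = base frame: x ahead of the robot, y to its left, z up, the work surface at z = 0. Lengths are in m, angles in rad, forces in N, time in s.
With the tool pointing down it reaches from about 0.325 to 0.925 m from the base axis. Payload 3.1 kg.
Tool frame: the origin (TCP) lies at the very end of the fingers, on their centre line; the grasp point (between the pads) lies 19 mm behind it (bot.grip_point_offset is the distance from the TCP to the grasp point, in m); x points along the fingers, y is the direction in which the jaws open and shut, and the axes are right-handed (so a half turn about x gives the same grasp; the last joint's range is limited). The gripper opens to 85 mm and grips with 20 to 120 N. Pads are 22 mm wide; open, the fingers measure 114 mm over their backs; the gripper's body (76 mm by 85 mm) begins 54 mm behind the grasp point. The pads swing forward as they close: fully open they stand 13 mm farther back than shut.
Start: joints at [-1.377, 0.217, 1.613, -0, 1.311, -0.112], TCP at [0.188, -0.596, 0.231] pointing down, gripper open.
Joint ranges: [-2.75, 2.75], [-0.78, 2.1], [0.31, 2.55], [-1.13, 4.27], [0.13, 2.63], [-2.58, 2.58]. Speed limits (rad/s): [2.79, 2.79, 3.14, 3.14, 3.14, 3.14].

### API

Orientations are given as a unit quaternion [x, y, z, w].
In Python, from cell import monitor, viewer, ticket, bot gives the robot as it stands.
- The arm moves only by the shell command python3 -m jog 'ROWS'. ROWS is JSON, a list of rows, each an object with "fingers": the opening, from 0 (shut) to 1 (fully open); "dp": the shift along the tool's x, y, z in mm, a list of three; "spin": the turn about the tool's x in rad. A call has exactly 10 rows; each row is the pose to reach, as a shift and turn from the pose commanded when the call began, along the tool's axes at that moment; what a row does not reach only later rows make up. A row lasts 1/10 s, in which the tool goes at most 50 mm and 8.59 degrees, less where a joint would pass 70% of its speed; a pose out of reach is approached as far as the arm can. A call with a gripper value outside its range is refused whole. The fingers move at their own pace and stop on an object; the grip force is fixed at half the most. Time passes only in rows, so rows that repeat a pose let the fingers close, or fill a call up. It gives the time, the measured TCP pose, the force and the opening at its end, in the units of the state.
- monitor.get_state(): the state, without advancing time (a new reading comes with each control period).
- viewer.capture(name): name is "scene" or "top" or "wrist"; returns a dict with "img" (384x512x3 uint8, blue, green, red), "z_map" (384x512 float32, m along the optical axis (not along the pixel's ray), 0 where there is no reading), "fx", "fy", "cx", "cy" (pixels), "rvec" (rotation vector, rad) and "tvec" (3), from world to camera coordinates, as OpenCV has them; the wrist camera has in their place "hand_eye" (4x4, takes a point from camera to tool coordinates, whose origin is the TCP and whose axes are the tool frame's). Camera axes: x right, y down, z forward; pixel columns grow to the right and rows downward; lengths in m; the calibration is good to about 2 mm. A picture is of the moment at which its call begins: read the wrist's pose just before it.
- ticket.job_done(): hands the job in, once; it reports no verdict.
The state is a dict: "time": time; "joint_pos": joint angles; "joint_velocities": joint speeds; "joint_torque": joint torques, N m; "position": TCP position; "ee_rot": TCP orientation; "contact_force": force on the tool from outside, world axes, zero at the start; "wrist_torque": the same for the moment, N m; "finger_gap": finger opening in m.
Only numpy, scipy, OpenCV 4.12 (cv2) and the standard library are available. Lean on these libraries where they do the work, as an engineer would, in place of code of your own. Each camera call takes 0.05 s, during which the arm holds its last target.

## Working session

There is one attempt and no reset: what is moved stays moved. The work goes in short steps, Python scripts to look and compute and a shell command to move; the robot and the scene stay as the last step left them, time stands still between calls to the robot, and variables do not carry over. Pictures are saved under pics/ and viewed, and the job is handed in when it is done.

```bash
ls; mkdir -p pics; python3 - <<'E'
from cell import monitor, viewer, ticket, bot
import cv2, numpy as np
print(monitor.get_state())
print([a for a in dir(bot) if a[0]!='_'], bot.grip_point_offset)
for n in ["scene","top"]:
    c=viewer.capture(n); cv2.imwrite(f"pics/{n}0.png",c["img"]); np.savez(f"{n}0.npz",**c)
    print(n,c["fx"],c["fy"],c["cx"],c["cy"],c["rvec"],c["tvec"])
E
```

```text
pics
{'time': 0.0, 'joint_pos': array([-1.37719721e+00,  2.17778965e-01,  1.61495295e+00, -7.63913933e-06,
        1.31131169e+00, -1.12208292e-01]), 'joint_velocities': array([-0.00266048,  0.0009881 , -0.00175213,  0.00065689,  0.00217118,
        0.00079501]), 'joint_torque': array([-7.29080489e-05, -3.96853065e+01, -3.03850722e+01, -2.64807227e-05,
        9.64703271e-03,  6.97702482e-07]), 'position': array([ 0.18801761, -0.5951772 ,  0.22994307]), 'ee_rot': array([-0.69881846, -0.10856477,  0.69889419, -0.10683333]), 'contact_force': array([-0.68698716, -0.80530002,  0.46024545]), 'wrist_torque': array([-0.04612659,  0.02883671,  0.0078724 ]), 'finger_gap': 0.08558013871207762}
['PlanningError', 'grip_point_offset'] 0.0187
scene 354.82785936257693 354.82785936257693 252.4998245935911 191.5145583588777 [ 1.50543219  2.16780619 -0.81170035] [ 0.15702672 -0.34702     1.45529169]
top 408.0670709159768 408.0670709159768 253.92009880471707 190.31763714517214 [ 2.15829225 -2.14949226  0.14034092] [0.0414212  0.53787338 1.07398236]
```

View pics/scene0.png

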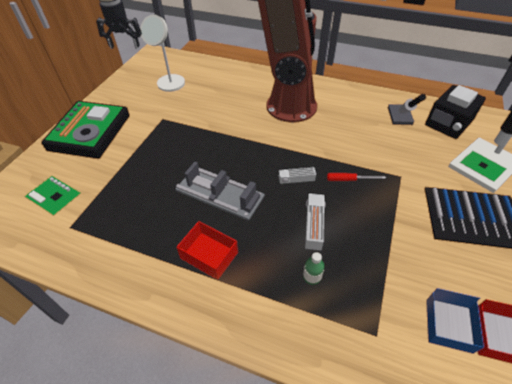

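View pics/top0.png

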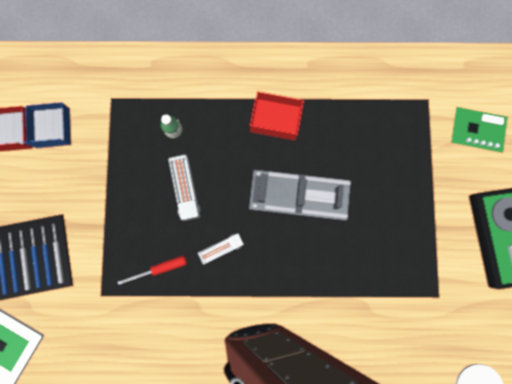

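The scene picture shows the holder at (220,190), a long heat sink at (315,222) and a short one at (297,175), with the bin, bottle and screwdriver around them. In the top view the long heat sink is at (184,187) and the holder at (300,195). I'll zoom in and measure.

```bash
cat > h.py <<'E'
import numpy as np, cv2
from scipy.spatial.transform import Rotation as R
def load(n): return dict(np.load(n,allow_pickle=True))
def ray(c,uv):
    M=cv2.Rodrigues(np.array(c["rvec"],float))[0]; t=np.array(c["tvec"],float).ravel()
    K=np.array([(uv[0]-c["cx"])/c["fx"],(uv[1]-c["cy"])/c["fy"],1.0])
    return -M.T@t, M.T@K
def onplane(c,uv,z):
    o,d=ray(c,uv); return o+d*(z-o[2])/d[2]
def proj(c,p):
    M=cv2.Rodrigues(np.array(c["rvec"],float))[0]; q=M@np.array(p)+np.array(c["tvec"]).ravel()
    return np.array([c["fx"]*q[0]/q[2]+c["cx"],c["fy"]*q[1]/q[2]+c["cy"]])
def cloud(c):
    M=cv2.Rodrigues(np.array(c["rvec"],float))[0]; t=np.array(c["tvec"],float).ravel()
    z=c["z_map"]; v,u=np.mgrid[:z.shape[0],:z.shape[1]]
    P=np.stack([(u-c["cx"])/c["fx"]*z,(v-c["cy"])/c["fy"]*z,z],-1)
    return (P-t)@M
def wcam(c,st):
    T=np.eye(4);T[:3,:3]=R.from_quat(st["ee_rot"]).as_matrix();T[:3,3]=st["position"]
    W=np.linalg.inv(T@np.array(c["hand_eye"])); c=dict(c); c["rvec"]=cv2.Rodrigues(W[:3,:3])[0].ravel(); c["tvec"]=W[:3,3]; return c
E
python3 - <<'E'
from h import *
c=load("top0.npz"); P=cloud(c); z=P[...,2]
print("mat z",np.median(z[200:280,380:420]))
m=((z>0.012)&(c["z_map"]>0)).astype(np.uint8); m[:100]=0;m[296:]=0;m[:,:105]=0;m[:,435:]=0
n,l,s,ce=cv2.connectedComponentsWithStats(m)
for i in range(1,n):
    if s[i,4]<40: continue
    Q=P[l==i]; r=cv2.minAreaRect(Q[:,:2].astype(np.float32))
    print(s[i],np.round(ce[i]),"xy",np.round(r[0],3),np.round(r[1],3),r[2],"ztop",np.percentile(Q[:,2],[50,95,99]).round(3))
im=c["img"]
cv2.imwrite("pics/a.png",np.hstack([cv2.resize(im[145:225,150:215],None,fx=6,fy=6,interpolation=2),cv2.resize(im[160:225,245:355],None,fx=3.6,fy=7.4,interpolation=2)[:480]]))
s=load("scene0.npz");cv2.imwrite("pics/b.png",cv2.resize(s["img"][155:255,170:345],None,fx=4.5,fy=4.5,interpolation=2))
E
```

```text
mat z 0.0017606397363104744
[250 100  53  40 529] [277. 121.] xy [ 0.747 -0.016] [0.13 0.1 ] 79.44792175292969 ztop [0.042 0.063 0.065]
[160 115  22  23 356] [170. 126.] xy [0.709 0.272] [0.042 0.047] 27.298139572143555 ztop [0.076 0.113 0.116]
[ 169  155   31   65 1116] [183. 188.] xy [0.545 0.238] [0.171 0.058] 14.135281562805176 ztop [0.043 0.048 0.05 ]
[ 249  170  101   50 3454] [300. 195.] xy [ 0.529 -0.082] [0.27 0.11] 83.7108154296875 ztop [0.02  0.077 0.08 ]
[198 234  45  30 427] [222. 248.] xy [0.38  0.134] [0.04  0.117] 27.154664993286133 ztop [0.031 0.035 0.037]
[118 256  68  28 404] [162. 267.] xy [0.32  0.318] [0.025 0.189] 19.14476203918457 ztop [0.024 0.029 0.031]
```

View pics/a.png

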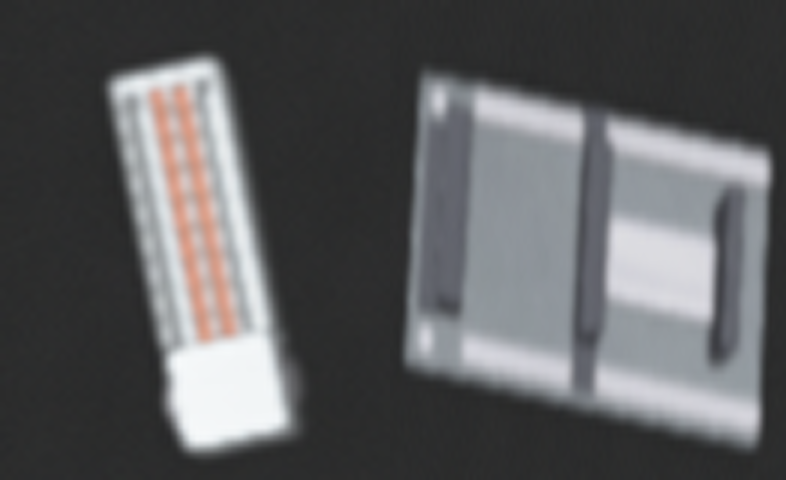

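View pics/b.png

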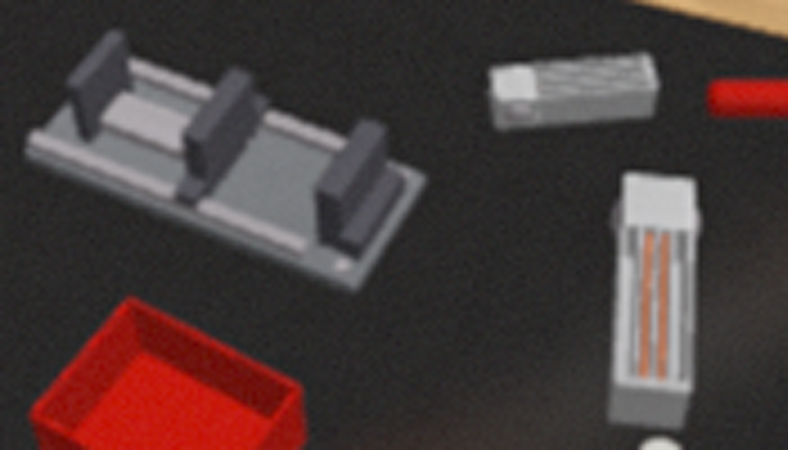

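The long one (171 mm) is the heat sink meant, and its stud end points towards the robot. Next I'll compute its pose, the holder's pose and the first move.

```bash
python3 - <<'E'
from h import *
from cell import monitor
st=monitor.get_state(); M=R.from_quat(st["ee_rot"]).as_matrix(); print(M.round(3))
for n in ["top","scene"]:
    c=load(n+"0.npz"); P=cloud(c); z=P[...,2]
    m=((z>0.012)&(c["z_map"]>0)&(abs(P[...,0]-.545)<.11)&(abs(P[...,1]-.238)<.07))
    if n=="scene": m&=(z<.06)
    Q=P[m]; r=cv2.minAreaRect(Q[:,:2].astype(np.float32)); print("hs",n,m.sum(),r)
    # jaws: points above 60mm near holder
    m=((z>0.06)&(z<.09)&(c["z_map"]>0)&(abs(P[...,0]-.529)<.1)&(abs(P[...,1]+.082)<.15)).astype(np.uint8)
    k,l,s,ce=cv2.connectedComponentsWithStats(m)
    for i in range(1,k):
        if s[i,4]>15: print("jaw",cv2.minAreaRect(P[l==i][:,:2].astype(np.float32)),P[l==i].mean(0).round(4),s[i,4])
    m=((z>0.007)&(z<.1)&(c["z_map"]>0)&(abs(P[...,0]-.529)<.1)&(abs(P[...,1]+.082)<.165)&(P[...,0]<.66))
    print("base",cv2.minAreaRect(P[m][:,:2].astype(np.float32)))
E
```

```text
[[-0.     0.301 -0.954]
 [ 0.002 -0.954 -0.301]
 [-1.    -0.002 -0.   ]]
hs top 1116 ((0.5448340773582458, 0.23756161332130432), (0.17055006325244904, 0.05830935016274452), 14.135281562805176)
jaw ((0.5405879616737366, 0.022539420053362846), (0.01975136622786522, 0.06990022212266922), 83.76005554199219) [0.5401 0.0225 0.0756] 202
jaw ((0.5289685130119324, -0.0805683434009552), (0.01843344047665596, 0.06913051754236221), 83.53728485107422) [ 0.5281 -0.0797  0.0766] 199
jaw ((0.5181453227996826, -0.1801040917634964), (0.013169951736927032, 0.05890972167253494), 84.17919158935547) [ 0.5186 -0.1787  0.0754] 133
base ((0.5285062789916992, -0.08099469542503357), (0.1876985728740692, 0.3257181942462921), 0.06358810514211655)
hs scene 896 ((0.5436250567436218, 0.237327441573143), (0.17406870424747467, 0.05574099346995354), 14.784673690795898)
jaw ((0.5178401470184326, -0.17909930646419525), (0.013323971070349216, 0.059013016521930695), 83.41779327392578) [ 0.5203 -0.1782  0.0745] 114
jaw ((0.528110921382904, -0.08043395727872849), (0.01976882293820381, 0.0711958035826683), 82.32601928710938) [ 0.5326 -0.0792  0.0759] 169
jaw ((0.540175199508667, 0.022506006062030792), (0.021374259144067764, 0.0694611594080925), 85.01582336425781) [0.5431 0.0238 0.0753] 175
base ((0.5281561613082886, -0.08211535215377808), (0.1977260261774063, 0.3296442925930023), 0.16501709818840027)
```

```bash
python3 -m jog '[{"fingers":1,"dp":[-20,-390,-400],"spin":0},{"fingers":1,"dp":[-20,-390,-400],"spin":0},{"fingers":1,"dp":[-20,-390,-400],"spin":0},{"fingers":1,"dp":[-20,-390,-400],"spin":0},{"fingers":1,"dp":[-20,-390,-400],"spin":0},{"fingers":1,"dp":[-20,-390,-400],"spin":0},{"fingers":1,"dp":[-20,-390,-400],"spin":0},{"fingers":1,"dp":[-20,-390,-400],"spin":0},{"fingers":1,"dp":[-20,-390,-400],"spin":0},{"fingers":1,"dp":[-20,-390,-400],"spin":0}]'
python3 - <<'E'
from h import *
from cell import monitor,viewer
st=monitor.get_state(); c=viewer.capture("wrist"); print(np.array(c["hand_eye"]).round(3)); print(st["position"],st["joint_pos"])
cv2.imwrite("pics/w1.png",c["img"]); np.savez("w1.npz",**wcam(c,st))
E
```

```text
time: 1.1
position: [0.4246, -0.1536, 0.249]
ee_rot: [0.699, 0.108, -0.699, 0.108]
contact_force: [-0.1, -0.8, 0.3]
finger_gap: 0.0855
[[-0.    -0.297  0.955 -0.142]
 [ 1.    -0.     0.     0.001]
 [-0.     0.955  0.297 -0.076]
 [ 0.     0.     0.     1.   ]]
[ 0.42461521 -0.15360963  0.24904174] [-5.02751665e-01 -1.82934952e-01  1.98533527e+00 -2.02669467e-05
  1.33901524e+00  7.62512556e-01]
```

View pics/w1.png

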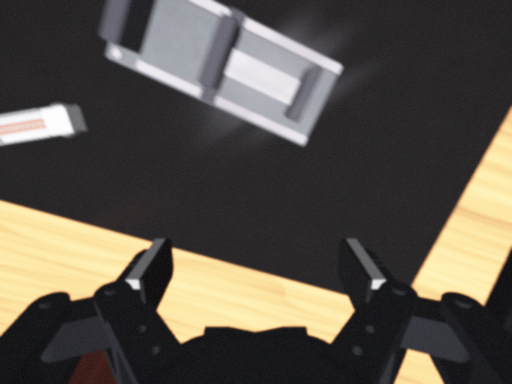

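The wrist view shows the holder, with the fixed jaw at (125,25), the sliding jaw at (222,55) and the tab at (302,92). The short heat sink is at (40,122). I'll check the holder pose from this view's depth.

```bash
python3 - <<'E'
from h import *
from cell import monitor
c=load("w1.npz"); P=cloud(c); z=P[...,2]
m=((z>0.065)&(z<.09)&(c["z_map"]>0)&(abs(P[...,0]-.529)<.1)&(abs(P[...,1]+.082)<.15)).astype(np.uint8)
k,l,s,ce=cv2.connectedComponentsWithStats(m)
for i in range(1,k):
    if s[i,4]>60: print("jaw",cv2.minAreaRect(P[l==i][:,:2].astype(np.float32)),s[i], P[l==i][:,2].mean())
st=monitor.get_state(); M=R.from_quat(st["ee_rot"]).as_matrix()
t=np.array([.4837,.2222,.20]); print("dp",M.T@(t-st["position"])*1000, "yaw",np.degrees(np.arctan2(M[1,1],M[0,1])))
E
```

```text
jaw ((0.5296494960784912, 0.019931253045797348), (0.020901167765259743, 0.04884525015950203), 83.58718872070312) [ 102    0   37   50 1209] 0.07509568046924439
jaw ((0.5287009477615356, -0.08389862626791), (0.018328089267015457, 0.06983957439661026), 83.75904083251953) [ 200   16   41   75 1444] 0.07781703360088812
jaw ((0.5178055167198181, -0.18315698206424713), (0.012198700569570065, 0.05964401736855507), 83.83528137207031) [290  67  35  58 750] 0.07762286513836313
dp [  52.15011114 -333.5910117  -166.25759215] yaw -72.12139658966737
```

```bash
python3 -m jog '[{"fingers":1,"dp":[50,-334,-166],"spin":0.065},{"fingers":1,"dp":[50,-334,-166],"spin":0.065},{"fingers":1,"dp":[50,-334,-166],"spin":0.065},{"fingers":1,"dp":[50,-334,-166],"spin":0.065},{"fingers":1,"dp":[50,-334,-166],"spin":0.065},{"fingers":1,"dp":[50,-334,-166],"spin":0.065},{"fingers":1,"dp":[50,-334,-166],"spin":0.065},{"fingers":1,"dp":[50,-334,-166],"spin":0.065},{"fingers":1,"dp":[50,-334,-166],"spin":0.065},{"fingers":1,"dp":[50,-334,-166],"spin":0.065}]'
python3 - <<'E'
from h import *
from cell import monitor,viewer
st=monitor.get_state(); c=viewer.capture("wrist"); print(st["position"],st["joint_pos"],abs(st["joint_velocities"]).max())
cv2.imwrite("pics/w2.png",c["img"]); c=wcam(c,st); np.savez("w2.npz",**c)
P=cloud(c); z=P[...,2]
m=((z>0.012)&(z<.06)&(c["z_map"]>0)&(abs(P[...,0]-.545)<.11)&(abs(P[...,1]-.238)<.07))
print(cv2.minAreaRect(P[m][:,:2].astype(np.float32)),np.percentile(P[m][:,2],[50,95]))
E
```

```text
time: 2.15
position: [0.4815, 0.2127, 0.1985]
ee_rot: [-0.701, -0.085, 0.703, -0.086]
contact_force: [0.3, -0.7, 0.5]
finger_gap: 0.0853
[0.48153481 0.21268327 0.19845851] [ 2.82919749e-01  3.93078676e-02  1.87489539e+00 -6.88603314e-04
  1.22923287e+00  1.61164563e+00] 0.030785649913546955
((0.5443809032440186, 0.23462581634521484), (0.16953131556510925, 0.05765038728713989), 14.047195434570312) [0.04582982 0.0474865 ]
```

View pics/w2.png

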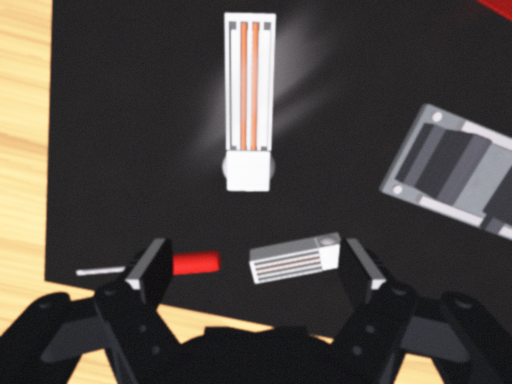

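The wrist view shows the heat sink at (249,100), with its studs at (228,168) and (270,168). The stud end faces the fingers. I'll go down and re-centre, then look again.

```bash
python3 -m jog '[{"fingers":1,"dp":[50,-7,-4],"spin":0},{"fingers":1,"dp":[100,-7,-4],"spin":0},{"fingers":1,"dp":[108,-7,-4],"spin":0},{"fingers":1,"dp":[108,-7,-4],"spin":0},{"fingers":1,"dp":[108,-7,-4],"spin":0},{"fingers":1,"dp":[108,-7,-4],"spin":0},{"fingers":1,"dp":[108,-7,-4],"spin":0},{"fingers":1,"dp":[108,-7,-4],"spin":0},{"fingers":1,"dp":[108,-7,-4],"spin":0},{"fingers":1,"dp":[108,-7,-4],"spin":0}]'
python3 - <<'E'
from h import *
from cell import monitor,viewer
st=monitor.get_state(); c=viewer.capture("wrist"); print(st["position"],st["joint_pos"],abs(st["joint_velocities"]).max())
cv2.imwrite("pics/w3.png",c["img"]); c=wcam(c,st); np.savez("w3.npz",**c)
P=cloud(c); z=P[...,2]
m=((z>0.012)&(z<.055)&(c["z_map"]>0)&(abs(P[...,0]-.545)<.11)&(abs(P[...,1]-.238)<.05))
print(cv2.minAreaRect(P[m][:,:2].astype(np.float32)),np.percentile(P[m][:,2],[50,95]))
# in tool coordinates of z_map: near-fingers
M=R.from_quat(st["ee_rot"]).as_matrix(); T=(P-st["position"])@M
f=(abs(T[...,0])<.06)&(T[...,0]>-.06)&(c["z_map"]>0)&(abs(T[...,2])<.025)&(abs(T[...,1])<.07)
for sgn in(1,-1):
    Q=T[f&(T[...,1]*sgn>0)&(T[...,0]<.03)]; print(sgn,len(Q),Q.min(0),Q.max(0))
E
```

```text
time: 3.2
position: [0.4844, 0.2207, 0.0915]
ee_rot: [0.702, 0.085, -0.702, 0.085]
contact_force: [0.7, 0.3, 0.2]
finger_gap: 0.0857
[0.48444022 0.22071089 0.0915482 ] [2.95619969e-01 1.88048319e-01 1.93498690e+00 1.31724503e-05
 1.01799166e+00 1.62542218e+00] 0.005216745044566645
((0.5418069362640381, 0.2327042520046234), (0.16429226100444794, 0.05836891382932663), 12.460394859313965) [0.04567088 0.04732527]
1 3018 [-0.05999819  0.04213985 -0.01419413] [-0.01181332  0.0699682   0.01172143]
-1 3054 [-0.05999508 -0.06982648 -0.01424251] [-0.01180601 -0.03947943  0.01170265]
```

View pics/w3.png

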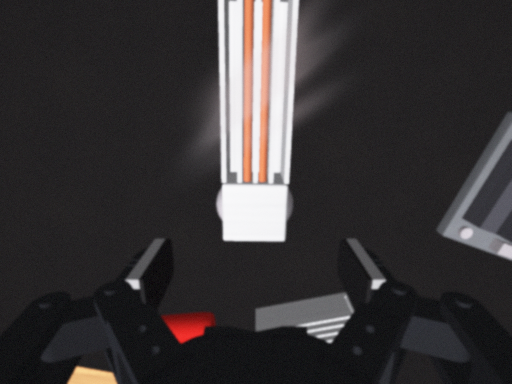

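The view shows the block's end edge from (223,241) to (286,241), with the studs near (220,205) and (290,205). The finger tips at x = −12 mm confirm that the open pads stand back. The finger midline reads +1.3 mm in y, which is the camera bias.

```bash
python3 - <<'E'
from h import *
from cell import monitor
c=load("w3.npz"); st=monitor.get_state(); M=R.from_quat(st["ee_rot"]).as_matrix()
g=c["img"].astype(int).sum(2); 
for r in (190,215,230):
    x=np.where(g[r,200:310]>330)[0]+200; print(r,x.min(),x.max())
for col in (235,255,275):
    y=np.where(g[190:270,col]>330)[0]+190; print(col,y.max())
def tl(uv): return M.T@(onplane(c,uv,.0465)-st["position"])*1000
for uv in [(223,241),(286,241),(254.5,241.5),(219.5,190),(289.5,190),(222,235),(286.5,235),(246,20),(258,20),(270,20)]: print(uv,tl(uv).round(1))
print("yaw",np.degrees(np.arctan2(M[1,1],M[0,1])))
E
```

```text
190 220 288
215 219 288
230 222 285
235 241
255 241
275 241
(223, 241) [ 44.9 -22.4  22.9]
(286, 241) [44.9 23.9 22.9]
(254.5, 241.5) [44.9  0.8 23.3]
(219.5, 190) [ 44.9 -23.5 -16.5]
(289.5, 190) [ 44.9  25.1 -16.5]
(222, 235) [ 44.9 -22.9  18. ]
(286.5, 235) [44.9 24.2 18. ]
(246, 20) [  44.9   -4.1 -120.7]
(258, 20) [  44.9    2.9 -120.7]
(270, 20) [  44.9   10.  -120.7]
yaw -76.18934868884516
```

```bash
python3 -m jog '[{"fingers":1,"dp":[30,0,1],"spin":0},{"fingers":1,"dp":[60,0,1],"spin":0},{"fingers":1,"dp":[80,0,1],"spin":0},{"fingers":1,"dp":[89,0,1],"spin":0},{"fingers":1,"dp":[89,0,1],"spin":0},{"fingers":0.72,"dp":[89,0,1],"spin":0},{"fingers":0.72,"dp":[89,0,1],"spin":0},{"fingers":0.72,"dp":[89,0,1],"spin":0},{"fingers":0.72,"dp":[89,0,1],"spin":0},{"fingers":0.72,"dp":[89,0,1],"spin":0}]'
python3 - <<'E'
from h import *
from cell import monitor,viewer
st=monitor.get_state(); c=viewer.capture("wrist"); print(st["position"],st["finger_gap"],st["contact_force"])
cv2.imwrite("pics/w4.png",c["img"]); c=wcam(c,st); np.savez("w4.npz",**c)
P=cloud(c); M=R.from_quat(st["ee_rot"]).as_matrix(); T=(P-st["position"])@M
f=(T[...,0]>-.06)&(c["z_map"]>0)&(abs(T[...,2])<.025)&(abs(T[...,1])<.07)&(abs(T[...,1])>.0315)
for sgn in(1,-1):
    Q=T[f&(T[...,1]*sgn>0)&(T[...,0]<.03)]; print(sgn,len(Q),Q.min(0),Q.max(0))
E
```

```text
time: 4.25
position: [0.4837, 0.2205, 0.0028]
ee_rot: [0.702, 0.085, -0.702, 0.085]
contact_force: [0.2, -0.2, -0.2]
finger_gap: 0.0614
[0.48373633 0.22048258 0.00277037] 0.06142941356363938 [ 0.17137458 -0.15389444 -0.1582775 ]
1 7760 [-0.05999775  0.03153136 -0.02498719] [0.00235651 0.06999801 0.02143302]
-1 7031 [-0.05999913 -0.06999469 -0.02499953] [ 0.00229325 -0.03150298  0.02495194]
```

View pics/w4.png

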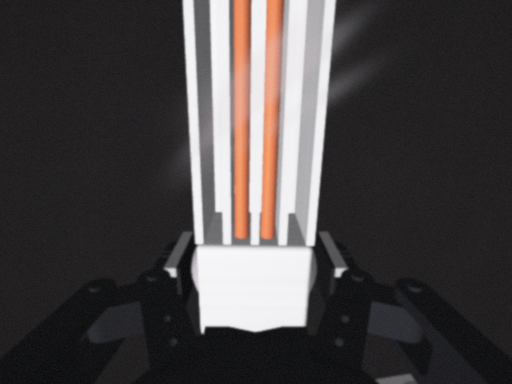

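The fingers straddle both studs, at (192,270) and (317,270), without touching. Now I'll grip, then lift.

```bash
python3 -m jog '[{"fingers":0.6,"dp":[0,0,0],"spin":0},{"fingers":0.6,"dp":[0,0,0],"spin":0},{"fingers":0.6,"dp":[0,0,0],"spin":0},{"fingers":0.6,"dp":[0,0,0],"spin":0},{"fingers":0.6,"dp":[0,0,0],"spin":0},{"fingers":0.6,"dp":[0,0,0],"spin":0},{"fingers":0.6,"dp":[0,0,0],"spin":0},{"fingers":0.6,"dp":[0,0,0],"spin":0},{"fingers":0.6,"dp":[0,0,0],"spin":0},{"fingers":0.6,"dp":[0,0,0],"spin":0}]'
```

```text
time: 5.3
position: [0.4837, 0.2207, 0.0032]
ee_rot: [0.702, 0.085, -0.702, 0.085]
contact_force: [-1.9, 0.4, 5.5]
finger_gap: 0.0578
```

```bash
python3 -m jog '[{"fingers":0.6,"dp":[-10,0,0],"spin":0},{"fingers":0.6,"dp":[-35,0,0],"spin":0},{"fingers":0.6,"dp":[-65,0,0],"spin":0},{"fingers":0.6,"dp":[-95,0,0],"spin":0},{"fingers":0.6,"dp":[-125,0,0],"spin":0},{"fingers":0.6,"dp":[-155,0,0],"spin":0},{"fingers":0.6,"dp":[-185,0,0],"spin":0},{"fingers":0.6,"dp":[-215,0,0],"spin":0},{"fingers":0.6,"dp":[-235,0,0],"spin":0},{"fingers":0.6,"dp":[-240,0,0],"spin":0}]'
python3 - <<'E'
from h import *
from cell import monitor,viewer
st=monitor.get_state(); c=viewer.capture("wrist"); print(st["position"],st["finger_gap"],st["contact_force"],st["wrist_torque"])
s=viewer.capture("scene"); np.savez("s5.npz",**s)
cv2.imwrite("pics/w5.png",np.hstack([c["img"][::1,::1],cv2.resize(s["img"][120:280,250:400],None,fx=1.9,fy=2.4)[:384]]))
E
```

```text
time: 6.3
position: [0.4837, 0.2204, 0.2441]
ee_rot: [0.703, 0.085, -0.701, 0.085]
contact_force: [2.1, 0.4, -4.3]
finger_gap: 0.0572
[0.48368167 0.22042367 0.24414643] 0.05717687053203903 [ 2.10186766  0.381072   -4.29711303] [-0.06504772  0.24343665  0.02681299]
```

View pics/w5.png

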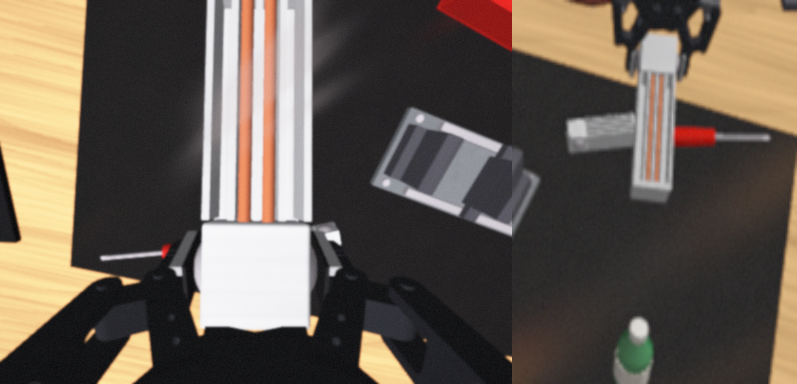

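The block is lifted and nearly level: the wrist view shows it between the fingers, with studs at (195,270) and (318,270). Now I'll ease the grip in steps.

```bash
python3 -m jog '[{"fingers":0.67,"dp":[0,0,0],"spin":0},{"fingers":0.67,"dp":[0,0,0],"spin":0},{"fingers":0.675,"dp":[0,0,0],"spin":0},{"fingers":0.675,"dp":[0,0,0],"spin":0},{"fingers":0.68,"dp":[0,0,0],"spin":0},{"fingers":0.68,"dp":[0,0,0],"spin":0},{"fingers":0.683,"dp":[0,0,0],"spin":0},{"fingers":0.683,"dp":[0,0,0],"spin":0},{"fingers":0.685,"dp":[0,0,0],"spin":0},{"fingers":0.685,"dp":[0,0,0],"spin":0}]'
python3 - <<'E'
from h import *
from cell import monitor,viewer
st=monitor.get_state(); c=viewer.capture("wrist"); print(st["position"],st["finger_gap"],st["contact_force"],st["wrist_torque"])
s=viewer.capture("scene"); np.savez("s6.npz",**s)
cv2.imwrite("pics/w6.png",np.hstack([c["img"][::1,::1],cv2.resize(s["img"][120:280,250:400],None,fx=1.9,fy=2.4)[:384]]))
np.savez("w6.npz",**wcam(c,st))
E
```

```text
time: 7.4
position: [0.4836, 0.2204, 0.2425]
ee_rot: [0.702, 0.085, -0.702, 0.085]
contact_force: [-0.1, 0.1, -5.3]
finger_gap: 0.0585
[0.48364172 0.22043517 0.24252442] 0.058494147858240746 [-0.08743757  0.0987283  -5.32370972] [0.0076523  0.07385245 0.00678747]
```

View pics/w6.png

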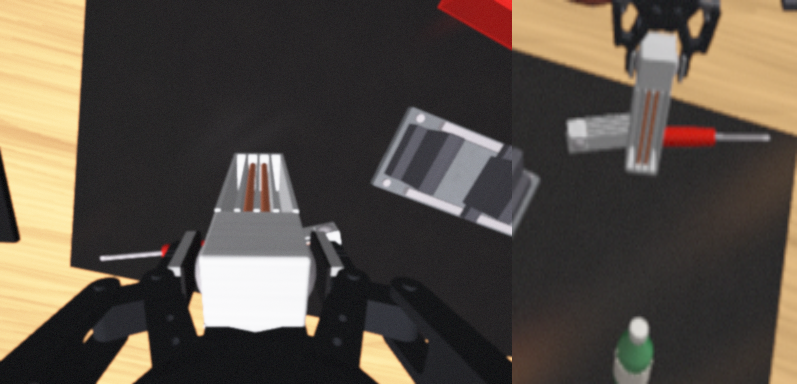

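It has swung down to about 0.2 rad from plumb, with the fin face still seen from (235,155) to (285,210). I'll ease a little more while turning and carrying it, in small steps.

```bash
python3 -m jog '[{"fingers":0.686,"dp":[0,0,0],"spin":0},{"fingers":0.687,"dp":[0,0,0],"spin":0},{"fingers":0.688,"dp":[0,0,0],"spin":0},{"fingers":0.688,"dp":[0,0,0],"spin":0},{"fingers":0.689,"dp":[0,0,0],"spin":0},{"fingers":0.689,"dp":[0,0,0],"spin":0},{"fingers":0.689,"dp":[0,0,0],"spin":0},{"fingers":0.689,"dp":[0,0,0],"spin":0},{"fingers":0.689,"dp":[0,0,0],"spin":0},{"fingers":0.689,"dp":[0,0,0],"spin":0}]'
cat > look.py <<'E'
from h import *
from cell import monitor,viewer
import sys
n=sys.argv[1]
st=monitor.get_state(); c=viewer.capture("wrist"); print(st["position"],st["finger_gap"],st["contact_force"],st["wrist_torque"])
s=viewer.capture("scene"); np.savez(f"s{n}.npz",**s)
c=wcam(c,st); np.savez(f"w{n}.npz",**c)
cv2.imwrite(f"pics/w{n}.png",np.hstack([c["img"],cv2.resize(s["img"][100:260,170:400],None,fx=1.25,fy=2.4)[:384]]))
M=R.from_quat(st["ee_rot"]).as_matrix(); P=cloud(c); T=(P-st["position"])@M
# end-face plane (top): normal -> tilt
f=(abs(T[...,1])<.02)&(T[...,0]<-.015)&(T[...,0]>-.06)&(abs(T[...,2])<.04)&(c["z_map"]>0)
Q=T[f]
if len(Q)>50:
    a=np.linalg.lstsq(np.c_[Q[:,1:],np.ones(len(Q))],Q[:,0],rcond=None)[0]; print("n",len(Q),"dx/dy,dx/dz",a, "z range",np.percentile(Q[:,2],[1,99]),"x",np.median(Q[:,0]),"y",np.percentile(Q[:,1],[1,99]))
E
python3 look.py 7
```

```text
time: 8.5
position: [0.4833, 0.2203, 0.2422]
ee_rot: [-0.702, -0.085, 0.702, -0.085]
contact_force: [-0.0, 0.6, -6.3]
finger_gap: 0.0589
[0.48332149 0.22032827 0.2421896 ] 0.05891191782203608 [-0.01958374  0.56333694 -6.34184961] [-0.01958626 -0.01304126 -0.00153129]
n 9517 dx/dy,dx/dz [-0.01415149 -0.25129985 -0.03802121] z range [-0.01736363  0.02167816] x -0.040027352357095834 y [-0.01960925  0.01958452]
```

View pics/w7.png

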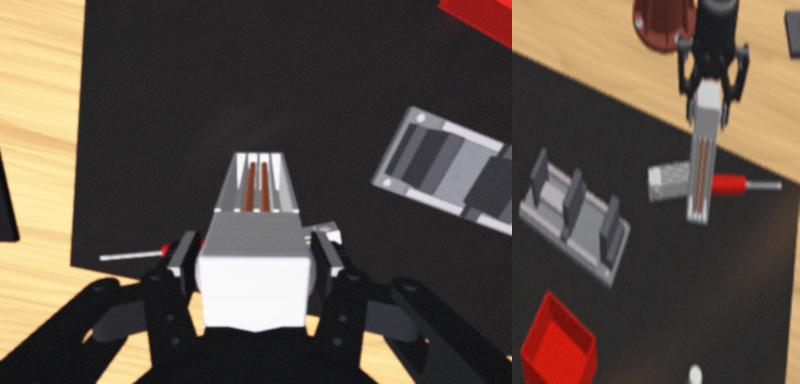

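```bash
python3 -m jog '[{"fingers":0.69,"dp":[0,0,0],"spin":0},{"fingers":0.69,"dp":[0,0,0],"spin":0},{"fingers":0.69,"dp":[0,0,0],"spin":0},{"fingers":0.69,"dp":[0,0,0],"spin":0},{"fingers":0.691,"dp":[0,0,0],"spin":0},{"fingers":0.691,"dp":[0,0,0],"spin":0},{"fingers":0.691,"dp":[0,0,0],"spin":0},{"fingers":0.691,"dp":[0,0,0],"spin":0},{"fingers":0.691,"dp":[0,0,0],"spin":0},{"fingers":0.691,"dp":[0,0,0],"spin":0}]'
python3 look.py 8
```

```text
time: 9.6
position: [0.4833, 0.2203, 0.2422]
ee_rot: [-0.702, -0.085, 0.702, -0.085]
contact_force: [0.1, 0.7, -5.5]
finger_gap: 0.0591
[0.48330827 0.22032317 0.24218906] 0.05908912629873417 [ 0.08850512  0.69376261 -5.50621999] [0.03370498 0.00447629 0.01927365]
n 9499 dx/dy,dx/dz [-0.012761   -0.25300262 -0.03808856] z range [-0.01740219  0.02154381] x -0.04006761825011248 y [-0.01960404  0.01959355]
```

```bash
cat > tilt.py <<'E'
from h import *
import sys
from cell import monitor
st=monitor.get_state(); M=R.from_quat(st["ee_rot"]).as_matrix()
for n in sys.argv[1:]:
    c=load(f"w{n}.npz"); T=(cloud(c)-st["position"])@M
    f=(abs(T[...,1])<.018)&(T[...,0]<-.03)&(T[...,0]>-.06)&(T[...,2]<.015)&(T[...,2]>-.012)&(c["z_map"]>0)
    Q=T[f]; a=np.linalg.lstsq(np.c_[Q[:,1:],np.ones(len(Q))],Q[:,0],rcond=None)[0]
    g=(abs(T[...,1])<.03)&(T[...,0]<.16)&(T[...,0]>.02)&(T[...,2]<.03)&(T[...,2]>-.12)&(c["z_map"]>0)
    G=T[g]; b=np.linalg.lstsq(np.c_[G[:,:1],np.ones(len(G))],G[:,2],rcond=None)[0] if len(G)>30 else None
    print(n,len(Q),a.round(4),np.std(Q[:,0]-np.c_[Q[:,1:],np.ones(len(Q))]@a).round(4),"front",len(G),b, G[:,0].max() if len(G) else 0, G[G[:,0].argmax()] if len(G) else 0)
E
python3 tilt.py 6 7 8
```

```text
6 4326 [-0.0193  0.0697 -0.0409] 0.0005 front 3308 [ 0.00543546 -0.01555224] 0.12837366321060323 [ 0.12837366  0.02236419 -0.02665304]
7 4327 [-0.0196  0.0781 -0.0408] 0.0005 front 3384 [ 0.00179075 -0.01549142] 0.12629571601119663 [ 0.12629572  0.01453724 -0.02759604]
8 4346 [-0.0179  0.0715 -0.0407] 0.0005 front 3330 [ 0.00697167 -0.01534582] 0.12687690661711284 [ 0.12687691  0.00211423 -0.02651122]
```

View pics/w8.png

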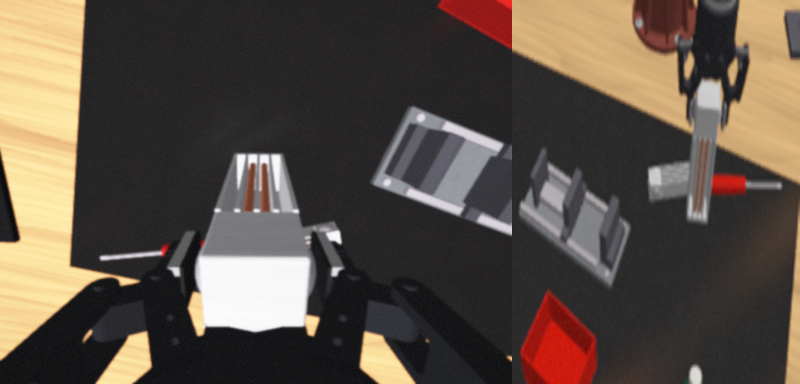

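The fit to the end face alone gives about 0.07 rad, so the block already hangs close to plumb with the stud end up and its foot 129 mm below the TCP. I'll firm the grip slightly and carry it over the holder while turning.

```bash
python3 -m jog '[{"fingers":0.685,"dp":[0,0,0],"spin":0},{"fingers":0.683,"dp":[0,8,0],"spin":-0.04},{"fingers":0.683,"dp":[0,25,1],"spin":-0.12},{"fingers":0.683,"dp":[0,50,2],"spin":-0.24},{"fingers":0.683,"dp":[0,80,3],"spin":-0.38},{"fingers":0.683,"dp":[0,110,4],"spin":-0.52},{"fingers":0.683,"dp":[0,140,5],"spin":-0.66},{"fingers":0.683,"dp":[0,165,6],"spin":-0.78},{"fingers":0.683,"dp":[0,185,7],"spin":-0.88},{"fingers":0.683,"dp":[0,200,8],"spin":-0.96}]'
python3 -m jog '[{"fingers":0.683,"dp":[0,-4,-10],"spin":-0.06},{"fingers":0.683,"dp":[0,-8,-21],"spin":-0.11},{"fingers":0.683,"dp":[0,-8,-21],"spin":-0.15},{"fingers":0.683,"dp":[0,-8,-21],"spin":-0.18},{"fingers":0.683,"dp":[0,-8,-21],"spin":-0.2},{"fingers":0.683,"dp":[0,-8,-21],"spin":-0.2},{"fingers":0.683,"dp":[0,-8,-21],"spin":-0.2},{"fingers":0.683,"dp":[0,-8,-21],"spin":-0.2},{"fingers":0.683,"dp":[0,-8,-21],"spin":-0.2},{"fingers":0.683,"dp":[0,-8,-21],"spin":-0.2}]'
python3 look.py 9; python3 tilt.py 9
```

```text
time: 10.7
position: [0.5235, 0.0227, 0.2423]
ee_rot: [0.583, 0.4, -0.583, 0.4]
contact_force: [-0.4, -0.1, -5.3]
finger_gap: 0.0589
time: 11.7
position: [0.5234, 0.0467, 0.2422]
ee_rot: [0.541, 0.456, -0.541, 0.456]
contact_force: [0.8, 1.0, -6.5]
finger_gap: 0.0585
[0.52341183 0.04673629 0.24218999] 0.05848007614251089 [ 0.76272712  1.00047561 -6.52503182] [0.05871015 0.0291937  0.00782901]
n 9450 dx/dy,dx/dz [-0.01534683 -0.24781395 -0.03752927] z range [-0.01597729  0.02270257] x -0.039789735351361044 y [-0.01960616  0.01961577]
9 4448 [-0.0192  0.0438 -0.0403] 0.0005 front 3193 [ 0.02567603 -0.01376558] 0.12963607645174915 [ 0.12963608  0.02169794 -0.02211214]
```

View pics/w9.png

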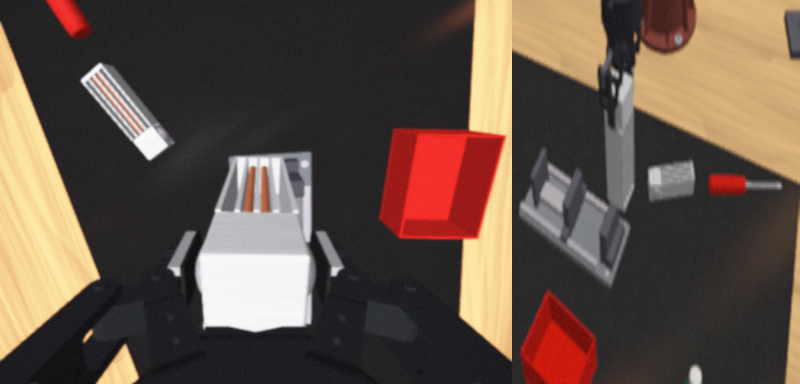

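That second shift went the wrong way in y, harmlessly, at travel height. The block is now about 0.04 rad from plumb, with the fixed jaw's corner seen at (300,180). I'll recompute the move.

```bash
cat > to.py <<'E'
from h import *
import sys
from cell import monitor
st=monitor.get_state(); M=R.from_quat(st["ee_rot"]).as_matrix()
t=np.array([float(v) for v in sys.argv[1:4]]); yaw=np.arctan2(M[1,1],M[0,1])
print("dp",(M.T@(t-st["position"])*1000).round(1),"yaw",np.degrees(yaw).round(2),"spin",(yaw-np.radians(float(sys.argv[4]))).round(4), st["position"],"j",st["joint_pos"].round(2))
yh=np.array([np.sin(np.radians(6.3)),np.cos(np.radians(6.3))]); xh=np.array([yh[1],-yh[0]]); d=st["position"][:2]-[.539,.011]
print("holder x,y",(d@xh).round(4),(d@yh).round(4))
E
python3 to.py .5346 -.0288 .242 -6.3
```

```text
dp [ 0.2 23.8 72.4] yaw -9.75 spin -0.0602 [0.52339557 0.04656087 0.24219407] j [-0.04 -0.01  1.84 -0.    1.31  0.13]
holder x,y -0.0194 0.0336
```

```bash
python3 -m jog '[{"fingers":0.683,"dp":[0,1,3],"spin":-0.01},{"fingers":0.683,"dp":[0,3,9],"spin":-0.02},{"fingers":0.683,"dp":[0,6,19],"spin":-0.03},{"fingers":0.683,"dp":[0,10,31],"spin":-0.04},{"fingers":0.683,"dp":[0,14,43],"spin":-0.05},{"fingers":0.683,"dp":[0,18,54],"spin":-0.06},{"fingers":0.683,"dp":[0,21,63],"spin":-0.06},{"fingers":0.683,"dp":[0,23,69],"spin":-0.06},{"fingers":0.683,"dp":[0,24,72],"spin":-0.06},{"fingers":0.683,"dp":[0,24,72],"spin":-0.06}]'
python3 look.py 10; python3 tilt.py 10; python3 to.py .5346 -.0288 .142 -6.3
python3 - <<'E'
from h import *
from cell import monitor,viewer
st=monitor.get_state(); M=R.from_quat(st["ee_rot"]).as_matrix()
c=viewer.capture("top"); np.savez("t10.npz",**c); cv2.imwrite("pics/t10.png",cv2.resize(c["img"][140:300,200:400],None,fx=3.5,fy=3.5))
# holder seen by wrist camera: fixed jaw top etc
c=load("w10.npz"); P=cloud(c); z=P[...,2]
m=((z>0.065)&(z<.09)&(c["z_map"]>0)&(abs(P[...,0]-.535)<.1)&(abs(P[...,1]+.08)<.15)).astype(np.uint8)
k,l,s,ce=cv2.connectedComponentsWithStats(m)
for i in range(1,k):
    if s[i,4]>60: print("jaw",cv2.minAreaRect(P[l==i][:,:2].astype(np.float32)),s[i])
E
```

```text
time: 12.8
position: [0.5349, -0.0287, 0.2421]
ee_rot: [-0.527, -0.472, 0.527, -0.472]
contact_force: [-0.3, 0.5, -5.2]
finger_gap: 0.0585
[ 0.53486509 -0.02874544  0.24214928] 0.05848696703477272 [-0.29689927  0.4721732  -5.20318634] [ 0.03345061  0.00895436 -0.02584614]
n 9443 dx/dy,dx/dz [-0.01609547 -0.24958643 -0.03752789] z range [-0.0159543   0.02251478] x -0.03978610843476593 y [-0.01960672  0.01959224]
10 4485 [-0.019   0.037  -0.0403] 0.0005 front 3148 [ 0.03171392 -0.01277312] 0.12976343351394454 [ 0.12976343  0.01408758 -0.02009092]
dp [ 1.001e+02 -1.000e-01  8.000e-01] yaw -6.3 spin 0.0001 [ 0.53476899 -0.02804503  0.24212566] j [-0.18  0.02  1.81  0.    1.31 -0.07]
holder x,y 0.0001 -0.0393
jaw ((0.5407388806343079, 0.019439030438661575), (0.020064618438482285, 0.06973828375339508), 83.65506744384766) [ 223  116   66   20 1289]
```

View pics/w10.png

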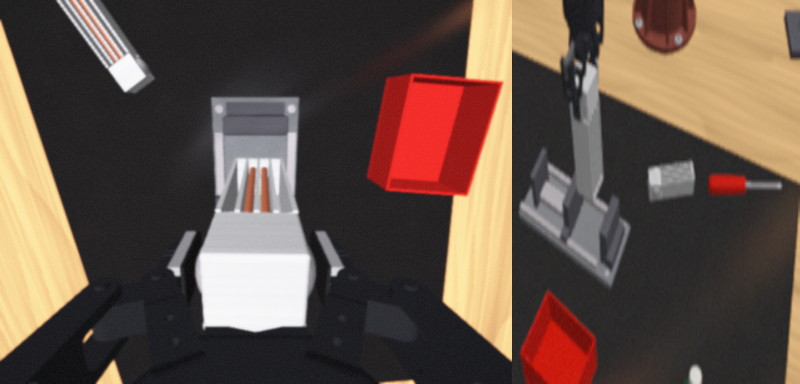

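View pics/t10.png

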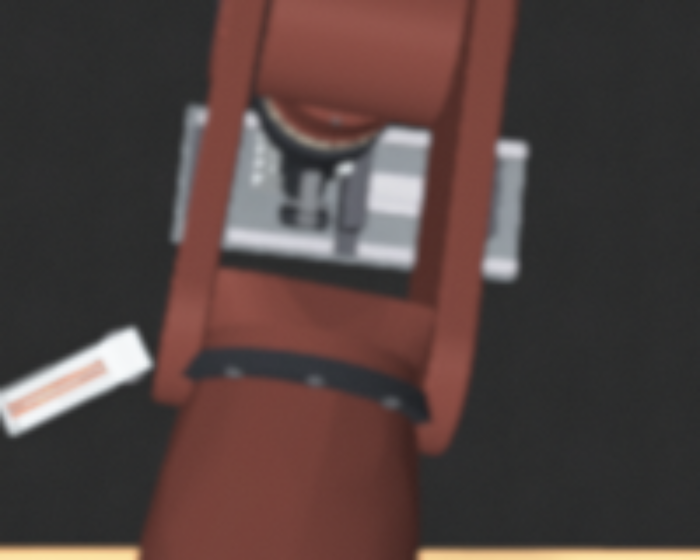

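The block hangs between the jaws in the wrist view: fixed jaw at (255,122), foot at (268,160), both centred within about 1 mm. Now I'll lower it in stages.

```bash
python3 -m jog '[{"fingers":0.684,"dp":[5,0,0],"spin":0},{"fingers":0.685,"dp":[15,0,0],"spin":0},{"fingers":0.686,"dp":[28,0,0],"spin":0},{"fingers":0.686,"dp":[42,0,0],"spin":0},{"fingers":0.686,"dp":[56,0,0],"spin":0},{"fingers":0.686,"dp":[70,0,0],"spin":0},{"fingers":0.686,"dp":[81,0,0],"spin":0},{"fingers":0.686,"dp":[89,0,0],"spin":0},{"fingers":0.686,"dp":[93,0,0],"spin":0},{"fingers":0.686,"dp":[93,0,0],"spin":0}]'
python3 look.py 11; python3 tilt.py 11; python3 to.py .5346 -.0288 .142 -6.3
```

```text
time: 13.95
position: [0.5346, -0.0283, 0.1486]
ee_rot: [-0.527, -0.472, 0.527, -0.471]
contact_force: [-0.5, -0.6, -5.4]
finger_gap: 0.0583
[ 0.53456986 -0.0283046   0.14857173] 0.058340472065519955 [-0.54463467 -0.63414048 -5.35767887] [ 0.05390854 -0.00854617 -0.05631644]
n 9444 dx/dy,dx/dz [-0.01473054 -0.24810409 -0.03750833] z range [-0.01593471  0.02270511] x -0.03977339129212105 y [-0.0195591  0.0195812]
11 4456 [-0.0173  0.0422 -0.0391] 0.0005 front 10765 [-0.64408379  0.01454322] 0.14974123101595194 [ 0.14974123  0.02942618 -0.10301116]
dp [ 7.8 -0.8  0.4] yaw -6.3 spin -0.0001 [ 0.53544898 -0.0284779   0.14980212] j [-0.18  0.11  1.89 -0.    1.13 -0.07]
holder x,y 0.0008 -0.0396
```

View pics/w11.png

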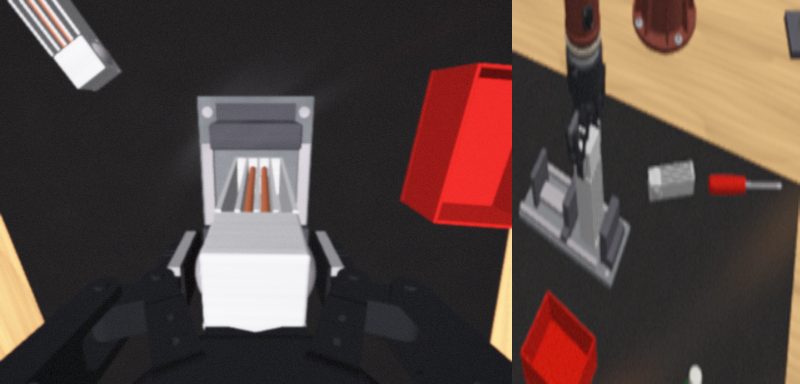

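```bash
python3 -m jog '[{"fingers":0.686,"dp":[1,0,0],"spin":0},{"fingers":0.686,"dp":[2,0,0],"spin":0},{"fingers":0.686,"dp":[3,0,0],"spin":0},{"fingers":0.686,"dp":[4,0,0],"spin":0},{"fingers":0.686,"dp":[5,0,0],"spin":0},{"fingers":0.686,"dp":[5.5,0,0],"spin":0},{"fingers":0.686,"dp":[6,0,0],"spin":0},{"fingers":0.686,"dp":[6.5,0,0],"spin":0},{"fingers":0.686,"dp":[7,0,0],"spin":0},{"fingers":0.686,"dp":[7,0,0],"spin":0}]'
python3 look.py 12; python3 tilt.py 12
```

```text
time: 15.05
position: [0.5361, -0.0283, 0.1451]
ee_rot: [0.527, 0.471, -0.526, 0.472]
contact_force: [-3.4, 2.3, 9.0]
finger_gap: 0.0588
[ 0.5360758  -0.02829138  0.14514176] 0.058846870923236275 [-3.35133039  2.27121392  9.03274904] [ 0.2480262   1.21857068 -0.05491588]
n 9465 dx/dy,dx/dz [-0.00654603 -0.25073162 -0.0376815 ] z range [-0.0159973   0.02263105] x -0.03994954257294899 y [-0.01958143  0.01960598]
12 4473 [-0.0122  0.0443 -0.0404] 0.0005 front 10868 [-0.6476684   0.01259939] 0.14501796324873448 [ 0.14501796 -0.00620669 -0.11880688]
```

View pics/w12.png

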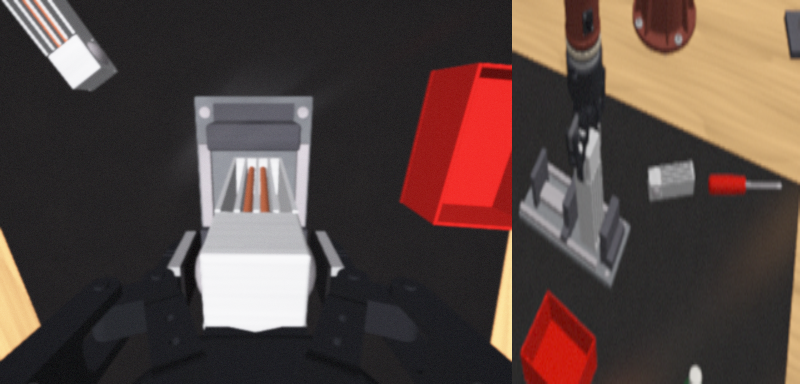

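```bash
python3 - <<'E'
from h import *
from cell import monitor
c=load("w12.npz"); P=cloud(c); z=P[...,2]
u=[(203,222),(309,222),(203,325),(307,325)]
cv2.imwrite("pics/z12.png",cv2.resize(c["img"][90:235,185:330],None,fx=4,fy=4,interpolation=2))
s=load("s12.npz");cv2.imwrite("pics/zs12.png",cv2.resize(s["img"][130:230,165:265],None,fx=5,fy=5,interpolation=2))
E
```

```text
(no output)
```

View pics/z12.png

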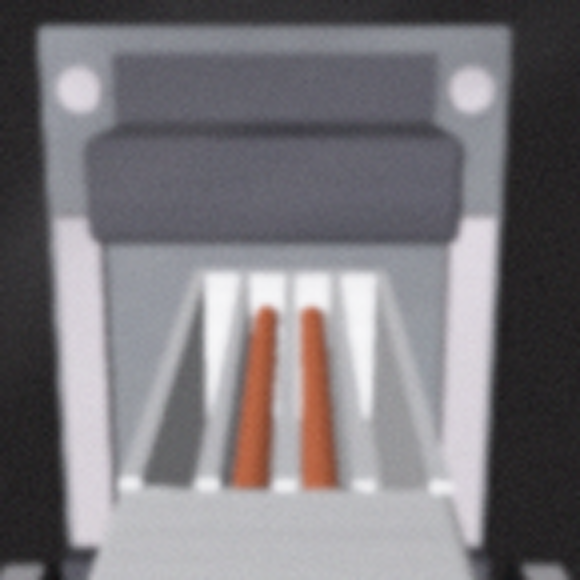

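View pics/zs12.png

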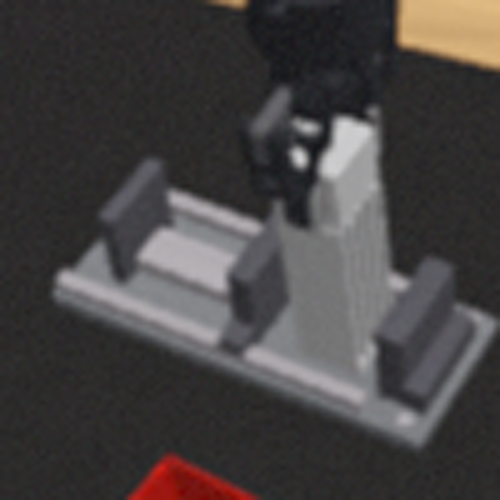

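```bash
python3 - <<'E'
from h import *
from cell import monitor
st=monitor.get_state(); M=R.from_quat(st["ee_rot"]).as_matrix()
c=load("w12.npz")
def tl(u,v,z): return (M.T@(onplane(c,(u/4+185,v/4+90),z)-st["position"])*1000).round(1)
print("foot",tl(195,270,.013),tl(385,270,.013)); print("jawtop",tl(87,238,.075),tl(463,238,.075),"back",tl(112,52,.025))
print("rails in",tl(108,300,.022),tl(447,300,.022))
print("top end face",(M.T@(onplane(c,(203,222+30),.185)-st["position"])*1000).round(1),(M.T@(onplane(c,(309,222+30),.185)-st["position"])*1000).round(1))
E
```

```text
foot [132.1 -20.6 -20.9] [132.2  26.  -20.9]
jawtop [ 70.1 -36.  -39.1] [ 70.2  34.8 -39.1] back [120.1 -37.  -72.2]
rails in [123.1 -40.9 -15.4] [123.2  40.2 -15.4]
top end face [-39.9 -20.7 -15.6] [-39.8  22.4 -15.6]
```

In the wrist view the foot is centred at +2.7 mm in tool y, while the jaws and rails are centred near −0.5 mm. I'll lift slightly, shift −3 mm and set it down again.

```bash
python3 -m jog '[{"fingers":0.686,"dp":[-2,0,0],"spin":0},{"fingers":0.686,"dp":[-5,0,0],"spin":0},{"fingers":0.686,"dp":[-6,-1.5,0],"spin":0},{"fingers":0.686,"dp":[-6,-3,0],"spin":0},{"fingers":0.687,"dp":[-6,-3,0],"spin":0},{"fingers":0.688,"dp":[-4.5,-3,0],"spin":0},{"fingers":0.688,"dp":[-3,-3,0],"spin":0},{"fingers":0.688,"dp":[-2,-3,0],"spin":0},{"fingers":0.688,"dp":[-1.5,-3,0],"spin":0},{"fingers":0.688,"dp":[-1.5,-3,0],"spin":0}]'
python3 look.py 13; python3 tilt.py 13
python3 - <<'E'
from h import *
c=load("w13.npz")
cv2.imwrite("pics/z13.png",cv2.resize(c["img"][90:235,185:330],None,fx=4,fy=4,interpolation=2))
E
```

```text
time: 16.15
position: [0.5325, -0.028, 0.1452]
ee_rot: [0.527, 0.471, -0.526, 0.472]
contact_force: [-1.8, 1.5, 5.0]
finger_gap: 0.0587
[ 0.53254848 -0.02799345  0.14517487] 0.05867014427899412 [-1.76764734  1.53765828  4.97722961] [ 0.20059092  0.86122028 -0.07511252]
n 9468 dx/dy,dx/dz [-0.01097364 -0.2515477  -0.03766917] z range [-0.01598317  0.02251088] x -0.039939641635878126 y [-0.0195978   0.01965626]
13 4493 [-0.0122  0.0398 -0.0404] 0.0005 front 10871 [-0.64403745  0.01225358] 0.14493852569516363 [ 0.14493853 -0.01123942 -0.08573858]
```

View pics/z13.png

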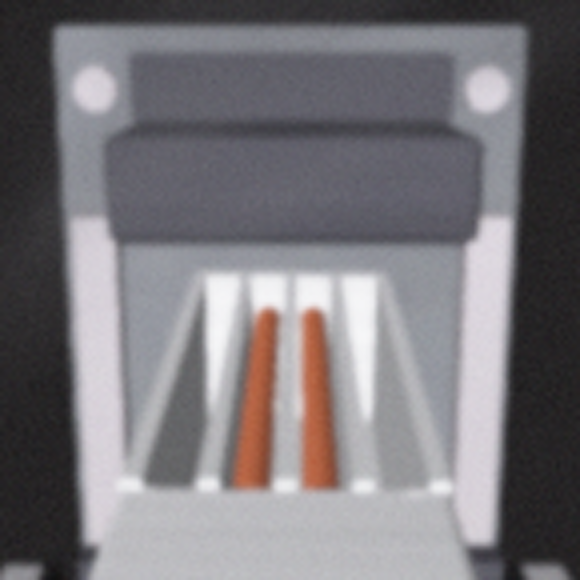

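The foot is now centred at z13 column 290, the jaws at 294 and the rails at 292, which is within 0.5 mm. It stands on the floor under light load, so I'll release it gradually.

```bash
python3 -m jog '[{"fingers":0.69,"dp":[0,0,0],"spin":0},{"fingers":0.691,"dp":[0,0,0],"spin":0},{"fingers":0.692,"dp":[0,0,0],"spin":0},{"fingers":0.693,"dp":[0,0,0],"spin":0},{"fingers":0.694,"dp":[0,0,0],"spin":0},{"fingers":0.696,"dp":[0,0,0],"spin":0},{"fingers":0.7,"dp":[0,0,0],"spin":0},{"fingers":0.71,"dp":[0,0,0],"spin":0},{"fingers":0.72,"dp":[0,0,0],"spin":0},{"fingers":0.72,"dp":[0,0,0],"spin":0}]'
python3 look.py 14; python3 tilt.py 14
```

```text
time: 17.25
position: [0.5315, -0.0282, 0.1431]
ee_rot: [-0.526, -0.472, 0.527, -0.472]
contact_force: [0.3, -0.5, -1.0]
finger_gap: 0.0619
[ 0.53151692 -0.02821175  0.1430982 ] 0.06191455961359909 [ 0.29815071 -0.53610133 -1.04501789] [-0.10244259 -0.08607294 -0.0139712 ]
n 10415 dx/dy,dx/dz [ 0.00390996 -0.23784496 -0.04036318] z range [-0.0224355   0.02015756] x -0.04158162466133835 y [-0.01937928  0.01956608]
14 4723 [-0.0246 -0.0032 -0.0418] 0.0005 front 10696 [-0.61076857  0.0070978 ] 0.1435431992945378 [ 0.1435432   0.02959226 -0.09447133]
```

View pics/w14.png

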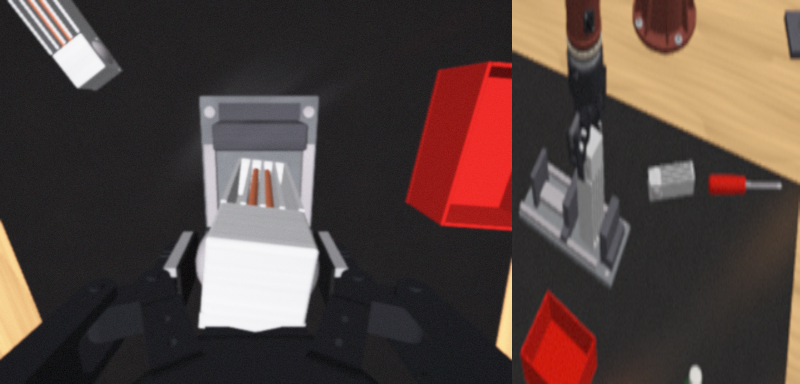

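It is now upright (end-face slope about 0) but has twisted a few degrees about the vertical on release. The clamp should square that. I'll measure it, then open and back off upwards.

```bash
python3 -m jog '[{"fingers":0.8,"dp":[0,0,0],"spin":0},{"fingers":0.9,"dp":[0,0,0],"spin":0},{"fingers":1,"dp":[0,0,0],"spin":0},{"fingers":1,"dp":[0,0,0],"spin":0},{"fingers":1,"dp":[0,0,0],"spin":0},{"fingers":1,"dp":[-15,0,0],"spin":0},{"fingers":1,"dp":[-45,0,0],"spin":0},{"fingers":1,"dp":[-80,0,0],"spin":0},{"fingers":1,"dp":[-110,0,0],"spin":0},{"fingers":1,"dp":[-120,0,0],"spin":0}]'
python3 look.py 15
cat > blk.py <<'E'
from h import *
import sys
from cell import monitor
yh=np.array([np.sin(np.radians(6.3)),np.cos(np.radians(6.3))]); xh=np.array([yh[1],-yh[0]])
for n in sys.argv[1:]:
    c=load(f"{n}.npz"); P=cloud(c)
    f=(P[...,2]>.17)&(P[...,2]<.20)&(abs(P[...,0]-.534)<.05)&(abs(P[...,1]+.025)<.06)&(c["z_map"]>0)
    Q=P[f]; a=np.linalg.lstsq(np.c_[Q[:,:2],np.ones(len(Q))],Q[:,2],rcond=None)[0]
    r=cv2.minAreaRect(Q[:,:2].astype(np.float32)); d=np.array(r[0])-[.539,.011]
    print(n,len(Q),r,"z",np.median(Q[:,2]),"slope",a[:2].round(3),"holder",(d@xh).round(4),(d@yh).round(4))
E
python3 blk.py w15 s15
```

```text
time: 18.35
position: [0.5344, -0.0285, 0.2693]
ee_rot: [0.529, 0.469, -0.525, 0.474]
contact_force: [0.6, 0.3, 0.5]
finger_gap: 0.0853
[ 0.53436066 -0.02845015  0.26931189] 0.08531338140520811 [0.6473303  0.34620547 0.47139656] [ 0.03762272  0.03406436 -0.02298583]
w15 2999 ((0.536370038986206, -0.03111977130174637), (0.04445694386959076, 0.05620449408888817), 77.56646728515625) z 0.18439095224627416 slope [-0.001 -0.057] holder 0.002 -0.0422
s15 274 ((0.5372858047485352, -0.028985459357500076), (0.0447893850505352, 0.051331084221601486), 77.24847412109375) z 0.18585878938483544 slope [-0.152 -0.073] holder 0.0027 -0.0399
```

View pics/w15.png

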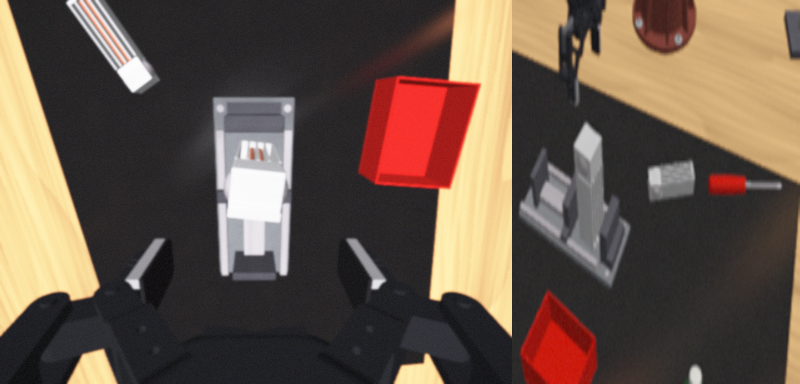

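The block is standing free, upright, at w15 (257,193), and twisted about 6° from the jaws. Next I'll move behind the tab, with the fingers shut and turned 90° to keep the camera away from the block.

```bash
python3 -m jog '[{"fingers":1,"dp":[-10,0,20],"spin":0.15},{"fingers":1,"dp":[-10,0,60],"spin":0.3},{"fingers":1,"dp":[-10,0,105],"spin":0.45},{"fingers":0.5,"dp":[-10,0,150],"spin":0.6},{"fingers":0,"dp":[-10,0,185],"spin":0.75},{"fingers":0,"dp":[-10,0,197],"spin":0.9},{"fingers":0,"dp":[-10,0,197],"spin":1.05},{"fingers":0,"dp":[-10,0,197],"spin":1.2},{"fingers":0,"dp":[-10,0,197],"spin":1.35},{"fingers":0,"dp":[-10,0,197],"spin":1.5}]'
python3 to.py .5130 -.2246 .03 -96.3
python3 look.py 16; python3 blk.py s16
```

```text
time: 19.45
position: [0.5089, -0.2232, 0.2708]
ee_rot: [-0.705, 0.015, 0.708, 0.017]
contact_force: [0.1, -1.1, 0.2]
finger_gap: -0.0001
dp [240.8   1.7  -5.2] yaw -92.62 spin 0.0642 [ 0.50891272 -0.22324793  0.27077652] j [-0.54  0.04  1.73  0.    1.37  1.08]
holder x,y -0.0042 -0.2361
[ 0.50891272 -0.22324793  0.27077652] -0.00014047081822053914 [ 0.05997017 -1.10409595  0.16117203] [-0.01201667  0.01733338  0.0501624 ]
n 4484 dx/dy,dx/dz [ 0.12313079  0.12119483 -0.04119393] z range [-0.01397805  0.00922997] x -0.04589974324567131 y [-0.01963521  0.01887827]
s16 273 ((0.5377638936042786, -0.028814340010285378), (0.04492305591702461, 0.05193009227514267), 77.81044006347656) z 0.1858334376993774 slope [-0.149 -0.07 ] holder 0.0031 -0.0397
```

View pics/w16.png

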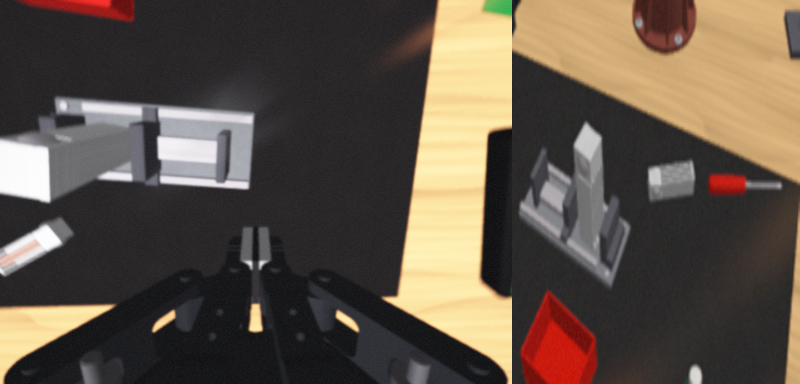

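```bash
python3 - <<'E'
from h import *
from cell import monitor
st=monitor.get_state(); M=R.from_quat(st["ee_rot"]).as_matrix()
c=load("w16.npz"); T=(cloud(c)-st["position"])@M*1000
f=(c["z_map"]>0)&(T[...,0]<5)&(T[...,0]>-150)&(abs(T[...,2])<60)
Q=T[f]
for a in range(-110,5,10):
    q=Q[(Q[:,0]>=a)&(Q[:,0]<a+10)]
    if len(q)>5: print(a,len(q),np.percentile(q[:,1],[1,99]).round(1),np.percentile(q[:,2],[1,99]).round(1))
E
```

```text
-100 4072 [-57.2  60. ] [-20.9 -10.7]
-90 12833 [-58.5  61.3] [-18.1  -3.9]
-80 9750 [-52.3  55.4] [-17.9   7.4]
-70 5052 [-44.8  47.7] [-17.7   8.1]
-60 5519 [-36.6  39.3] [-13.6   8.3]
-50 2027 [-29.9  33.3] [-14.    8.2]
-40 743 [-10.7  13.8] [-12.3  10.6]
-30 613 [-11.9  14.8] [-11.7  -6.4]
-20 505 [-11.9  14.8] [-11.7  -6.4]
-10 210 [-10.8  13.6] [-11.6  -6.5]
```

The shut fingers are 27 mm over their backs for 40 mm up from the tip, then the knuckles flare. I'll therefore push with the TCP at z ≈ 0.045, so the knuckles stay above the tab.

```bash
python3 -m jog '[{"fingers":0,"dp":[20,2,-5],"spin":0.064},{"fingers":0,"dp":[60,2,-5],"spin":0.064},{"fingers":0,"dp":[105,2,-5],"spin":0.064},{"fingers":0,"dp":[150,2,-5],"spin":0.064},{"fingers":0,"dp":[190,2,-5],"spin":0.064},{"fingers":0,"dp":[215,2,-5],"spin":0.064},{"fingers":0,"dp":[226,2,-5],"spin":0.064},{"fingers":0,"dp":[226,2,-5],"spin":0.064},{"fingers":0,"dp":[226,2,-5],"spin":0.064},{"fingers":0,"dp":[226,2,-5],"spin":0.064}]'
python3 to.py .5130 -.2246 .045 -96.3
python3 look.py 17
```

```text
time: 20.55
position: [0.5169, -0.227, 0.0498]
ee_rot: [0.707, -0.037, -0.705, -0.036]
contact_force: [-0.2, 0.0, 0.7]
finger_gap: -0.0
dp [ 4.8 -2.   4.1] yaw -95.87 spin 0.0074 [ 0.51685709 -0.22698935  0.0498095 ] j [-0.54  0.31  1.88  0.    0.95  1.14]
holder x,y 0.0041 -0.239
[ 0.51685709 -0.22698935  0.0498095 ] -3.7780274881530556e-05 [-0.17390097  0.02173568  0.74388371] [0.0067865  0.01233024 0.05324544]
n 4481 dx/dy,dx/dz [ 0.11605271  0.11984529 -0.041137  ] z range [-0.01398431  0.00921389] x -0.045782824076726666 y [-0.01960658  0.01892332]
```

View pics/w17.png

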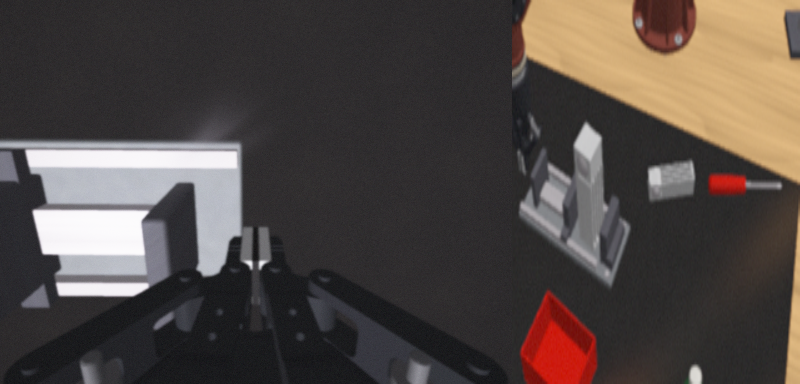

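The shut fingers (256,245) are behind the tab (170,240), with a gap of about 25 mm. Now I'll push along tool −y, gently.

```bash
python3 -m jog '[{"fingers":0,"dp":[3,-3,3],"spin":0.007},{"fingers":0,"dp":[4,-8,4],"spin":0.007},{"fingers":0,"dp":[4,-13,4],"spin":0.007},{"fingers":0,"dp":[4,-18,4],"spin":0.007},{"fingers":0,"dp":[4,-22,4],"spin":0.007},{"fingers":0,"dp":[4,-26,4],"spin":0.007},{"fingers":0,"dp":[4,-29,4],"spin":0.007},{"fingers":0,"dp":[4,-32,4],"spin":0.007},{"fingers":0,"dp":[4,-35,4],"spin":0.007},{"fingers":0,"dp":[4,-38,4],"spin":0.007}]'
python3 to.py .5130 -.2246 .045 -96.3
python3 look.py 18; python3 blk.py s18
```

```text
time: 21.65
position: [0.5152, -0.188, 0.0437]
ee_rot: [0.706, -0.039, -0.706, -0.039]
contact_force: [-0.4, -3.7, -1.0]
finger_gap: 0.0003
dp [-1.2 36.7 -1.8] yaw -96.32 spin -0.0004 [ 0.51522304 -0.18796149  0.04374234] j [-0.48  0.29  1.91 -0.    0.93  1.2 ]
holder x,y -0.0018 -0.2004
[ 0.51522304 -0.18796149  0.04374234] 0.0002547230867951582 [-0.40677063 -3.69457841 -1.01326658] [-0.51705191  0.03889826  0.02644333]
n 6051 dx/dy,dx/dz [-0.11524455 -0.29600415 -0.04332647] z range [-0.03213695  0.00849794] x -0.03731316078871097 y [-0.01983068  0.01847856]
s18 274 ((0.538422167301178, -0.029181599617004395), (0.047940682619810104, 0.05270242691040039), 80.00980377197266) z 0.18578320838498114 slope [-0.177 -0.059] holder 0.0038 -0.04
```

View pics/w18.png

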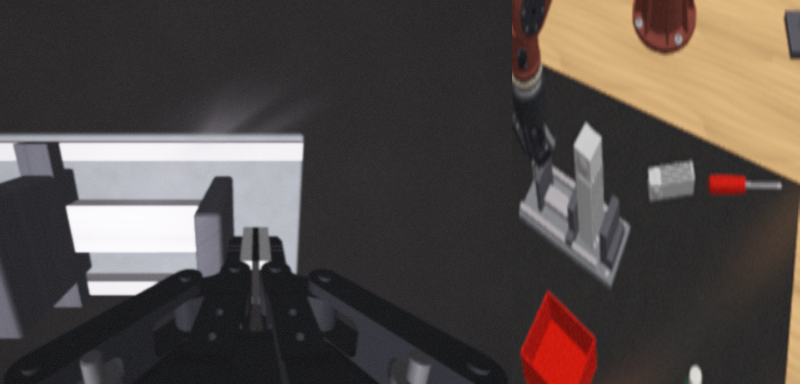

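The fingers are on the tab at (215,240) and the jaw is moving with 3.7 N of drag. I'll continue.

```bash
python3 -m jog '[{"fingers":0,"dp":[0,-2,0],"spin":0},{"fingers":0,"dp":[0,-4,0],"spin":0},{"fingers":0,"dp":[0,-6,0],"spin":0},{"fingers":0,"dp":[0,-8,0],"spin":0},{"fingers":0,"dp":[0,-10,0],"spin":0},{"fingers":0,"dp":[0,-12,0],"spin":0},{"fingers":0,"dp":[0,-14,0],"spin":0},{"fingers":0,"dp":[0,-16,0],"spin":0},{"fingers":0,"dp":[0,-18,0],"spin":0},{"fingers":0,"dp":[0,-18,0],"spin":0}]'
python3 to.py .5130 -.2246 .045 -96.3
python3 look.py 19; python3 blk.py s19
python3 - <<'E'
from h import *
s=load("s19.npz");cv2.imwrite("pics/zs19.png",cv2.resize(s["img"][130:230,165:265],None,fx=5,fy=5,interpolation=2))
E
```

```text
time: 22.75
position: [0.5171, -0.1704, 0.0437]
ee_rot: [0.706, -0.039, -0.706, -0.038]
contact_force: [-0.8, -5.4, -1.8]
finger_gap: 0.0001
dp [-1.2 54.3 -1.8] yaw -96.29 spin 0.0001 [ 0.51714941 -0.1703977   0.04373375] j [-0.45  0.29  1.92 -0.    0.93  1.23]
holder x,y -0.0018 -0.1827
[ 0.51714941 -0.1703977   0.04373375] 6.333959885116817e-05 [-0.83487477 -5.37243472 -1.83396049] [-6.93184493e-01  7.89603342e-02 -3.21919071e-04]
n 6036 dx/dy,dx/dz [-0.11411461 -0.29870673 -0.04339335] z range [-0.03215882  0.00835579] x -0.037376680453717816 y [-0.01978409  0.01846928]
s19 276 ((0.5362226366996765, -0.01989932358264923), (0.04493367671966553, 0.053014323115348816), 82.66368865966797) z 0.18576644326545338 slope [-0.156 -0.07 ] holder 0.0006 -0.031
```

View pics/zs19.png

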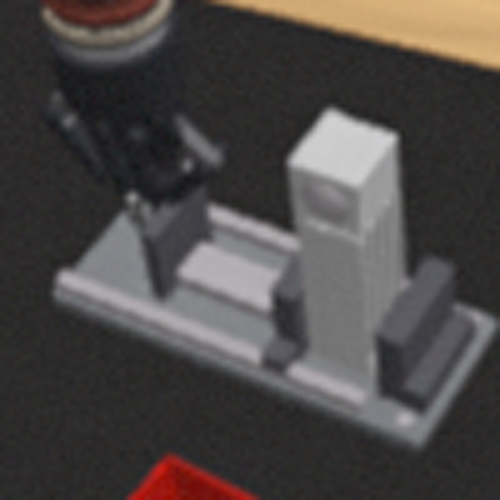

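The block is upright, has squared to within 1°, and is moving with the jaw. About 10 mm remains.

```bash
python3 -m jog '[{"fingers":0,"dp":[0,-2,0],"spin":0},{"fingers":0,"dp":[0,-4,0],"spin":0},{"fingers":0,"dp":[0,-5.5,0],"spin":0},{"fingers":0,"dp":[0,-7,0],"spin":0},{"fingers":0,"dp":[0,-8,0],"spin":0},{"fingers":0,"dp":[0,-9,0],"spin":0},{"fingers":0,"dp":[0,-9.5,0],"spin":0},{"fingers":0,"dp":[0,-10,0],"spin":0},{"fingers":0,"dp":[0,-10.5,0],"spin":0},{"fingers":0,"dp":[0,-10.5,0],"spin":0}]'
python3 to.py .5130 -.2246 .045 -96.3
python3 look.py 20; python3 blk.py s20
```

```text
time: 23.85
position: [0.5183, -0.1606, 0.0437]
ee_rot: [0.706, -0.04, -0.706, -0.038]
contact_force: [-0.5, -7.5, -2.2]
finger_gap: -0.0001
dp [-1.1 64.2 -1.8] yaw -96.28 spin 0.0004 [ 0.51825061 -0.16060814  0.04374961] j [-0.43  0.28  1.93 -0.    0.93  1.25]
holder x,y -0.0018 -0.1728
[ 0.51825061 -0.16060814  0.04374961] -7.612399868486884e-05 [-0.48527912 -7.50316242 -2.15298328] [-1.00652712  0.11255791 -0.01605797]
n 6034 dx/dy,dx/dz [-0.11351983 -0.29824926 -0.04338783] z range [-0.03212116  0.00840198] x -0.037347779197675596 y [-0.01978314  0.01855219]
s20 271 ((0.5386831164360046, -0.01009906455874443), (0.04651116207242012, 0.05114506557583809), 87.04693603515625) z 0.18577406589068626 slope [-0.159 -0.048] holder 0.002 -0.021
```

```bash
python3 -m jog '[{"fingers":0,"dp":[0,-0.3,0],"spin":0},{"fingers":0,"dp":[0,-0.6,0],"spin":0},{"fingers":0,"dp":[0,-0.9,0],"spin":0},{"fingers":0,"dp":[0,-1.2,0],"spin":0},{"fingers":0,"dp":[0,-1.5,0],"spin":0},{"fingers":0,"dp":[0,-1.8,0],"spin":0},{"fingers":0,"dp":[0,-2,0],"spin":0},{"fingers":0,"dp":[0,-2,0],"spin":0},{"fingers":0,"dp":[0,-2,0],"spin":0},{"fingers":0,"dp":[0,-2,0],"spin":0}]'
python3 to.py .5130 -.2246 .045 -96.3
python3 look.py 21; python3 blk.py s21
```

```text
time: 24.95
position: [0.5183, -0.1606, 0.0438]
ee_rot: [0.706, -0.04, -0.706, -0.036]
contact_force: [-1.3, -12.9, -3.5]
finger_gap: 0.0004
dp [-0.8 64.2 -1.7] yaw -96.24 spin 0.001 [ 0.51831423 -0.16059537  0.04383779] j [-0.43  0.28  1.93 -0.01  0.93  1.26]
holder x,y -0.0017 -0.1728
[ 0.51831423 -0.16059537  0.04383779] 0.0004116803427538602 [ -1.26219526 -12.90545549  -3.4676891 ] [-1.76560628  0.29602708 -0.01066108]
n 6029 dx/dy,dx/dz [-0.1149575 -0.2957801 -0.0434058] z range [-0.03213347  0.00834608] x -0.03738704152898792 y [-0.01977455  0.01837419]
s21 274 ((0.5374284386634827, -0.010158151388168335), (0.04559123516082764, 0.051537588238716125), 84.53878784179688) z 0.18595690294212674 slope [-0.151 -0.055] holder 0.0008 -0.0212
```

The jaw has stopped: the position is unchanged while the force rises to 13 N. I'll seat it a little firmer and look.

```bash
python3 -m jog '[{"fingers":0,"dp":[0,-0.4,0],"spin":0},{"fingers":0,"dp":[0,-0.8,0],"spin":0},{"fingers":0,"dp":[0,-1.2,0],"spin":0},{"fingers":0,"dp":[0,-1.6,0],"spin":0},{"fingers":0,"dp":[0,-2,0],"spin":0},{"fingers":0,"dp":[0,-2.4,0],"spin":0},{"fingers":0,"dp":[0,-2.7,0],"spin":0},{"fingers":0,"dp":[0,-3,0],"spin":0},{"fingers":0,"dp":[0,-3,0],"spin":0},{"fingers":0,"dp":[0,-3,0],"spin":0}]'
python3 to.py .5130 -.2246 .045 -96.3
python3 look.py 22; python3 blk.py s22
python3 - <<'E'
from h import *
s=load("s22.npz");cv2.imwrite("pics/zs22.png",cv2.resize(s["img"][130:230,165:265],None,fx=5,fy=5,interpolation=2))
E
```

```text
time: 26.05
position: [0.5183, -0.1606, 0.0439]
ee_rot: [0.706, -0.042, -0.706, -0.034]
contact_force: [-3.3, -21.4, -4.2]
finger_gap: -0.0001
dp [-0.4 64.2 -1.6] yaw -96.16 spin 0.0024 [ 0.51833988 -0.16060075  0.04390972] j [-0.42  0.28  1.93 -0.01  0.93  1.26]
holder x,y -0.0017 -0.1728
[ 0.51833988 -0.16060075  0.04390972] -0.0001255090443148026 [ -3.31338556 -21.3903583   -4.17408244] [-3.01652997  0.52646855  0.04050146]
n 6040 dx/dy,dx/dz [-0.10769024 -0.29708314 -0.04347343] z range [-0.03212148  0.00848175] x -0.03739162065951922 y [-0.01984346  0.01847548]
s22 277 ((0.5394396781921387, -0.010007290169596672), (0.04500722512602806, 0.051730263978242874), 84.76780700683594) z 0.18572066988466016 slope [-0.159 -0.068] holder 0.0027 -0.0208
```

View pics/zs22.png

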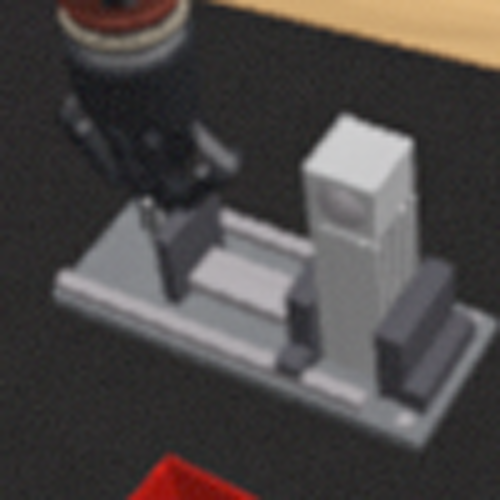

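The block is clamped between the jaws at (355,240), and the push point gives a travel of about 0.0405 m. I'll back off, raise the arm and verify.

```bash
python3 -m jog '[{"fingers":0,"dp":[0,1,0],"spin":0},{"fingers":0,"dp":[0,4,0],"spin":0},{"fingers":0,"dp":[0,10,0],"spin":0},{"fingers":0,"dp":[0,25,0],"spin":0},{"fingers":0,"dp":[0,45,0],"spin":0},{"fingers":0,"dp":[-30,65,0],"spin":0},{"fingers":0,"dp":[-75,75,0],"spin":0},{"fingers":0,"dp":[-120,100,0],"spin":0},{"fingers":0,"dp":[-165,140,0],"spin":0},{"fingers":0,"dp":[-205,180,0],"spin":0}]'
python3 -m jog '[{"fingers":0,"dp":[0,45,0],"spin":0},{"fingers":0,"dp":[0,90,0],"spin":0},{"fingers":0,"dp":[0,130,0],"spin":0},{"fingers":0,"dp":[0,150,0],"spin":0},{"fingers":0,"dp":[0,150,0],"spin":0},{"fingers":0,"dp":[0,150,0],"spin":0},{"fingers":0,"dp":[0,150,0],"spin":0},{"fingers":0,"dp":[0,150,0],"spin":0},{"fingers":0,"dp":[0,150,0],"spin":0},{"fingers":0,"dp":[0,150,0],"spin":0}]'
python3 look.py 23
python3 - <<'E'
from h import *
from cell import viewer
c=viewer.capture("top"); np.savez("t23.npz",**c)
cv2.imwrite("pics/t23.png",np.hstack([cv2.resize(c["img"][150:240,230:370],None,fx=4,fy=4,interpolation=2),cv2.resize(load("s23.npz")["img"][130:230,165:265],(360,360),interpolation=2)])[:, :])
P=cloud(c); z=P[...,2]
m=((z>0.065)&(z<.09)&(c["z_map"]>0)&(abs(P[...,0]-.529)<.1)&(abs(P[...,1]+.082)<.15)).astype(np.uint8)
k,l,s,ce=cv2.connectedComponentsWithStats(m)
for i in range(1,k):
    if s[i,4]>40: print("jaw",cv2.minAreaRect(P[l==i][:,:2].astype(np.float32)),s[i])
for n,z0,xy in (("bin",.03,(.747,-.016)),("bottle",.03,(.709,.272)),("screw",.012,(.32,.318))):
    m=(z>z0/2.5)&(abs(P[...,0]-xy[0])<.09)&(abs(P[...,1]-xy[1])<.1)&(c["z_map"]>0); print(n,cv2.minAreaRect(P[m][:,:2].astype(np.float32))[:2])
E
python3 blk.py t23 s23
```

```text
time: 27.15
position: [0.5005, -0.3213, 0.238]
ee_rot: [0.707, -0.038, -0.706, -0.039]
contact_force: [0.5, -0.0, -1.3]
finger_gap: -0.0002
time: 28.15
position: [0.4843, -0.4691, 0.2359]
ee_rot: [0.706, -0.039, -0.706, -0.039]
contact_force: [-0.1, -0.1, -0.4]
finger_gap: -0.0002
[ 0.48427391 -0.46909638  0.23590359] -0.00017966306254201022 [-0.10066549 -0.14329158 -0.42063211] [ 0.00234313 -0.02487987  0.02327109]
n 4483 dx/dy,dx/dz [ 0.11975802  0.11524623 -0.04120914] z range [-0.01399236  0.00914718] x -0.04581470667330973 y [-0.01967308  0.01887716]
jaw ((0.5374993085861206, -0.00817309319972992), (0.08159215748310089, 0.07015428692102432), 83.60826873779297) [257 174  34  30 362]
jaw ((0.5230335593223572, -0.13926856219768524), (0.012778851203620434, 0.059634771198034286), 83.80107879638672) [321 183   7  24 122]
bin ((0.7478038668632507, -0.016119427978992462), (0.1301650106906891, 0.10182584077119827))
bottle ((0.7094539403915405, 0.2718629837036133), (0.04187477007508278, 0.047043416649103165))
screw ((0.3212541937828064, 0.3180144429206848), (0.17412543296813965, 0.19957298040390015))
t23 392 ((0.5367592573165894, -0.009350370615720749), (0.04390943422913551, 0.05599158629775047), 84.10892486572266) z 0.18357352406337288 slope [ 0.042 -0.011] holder 0.0 -0.0205
s23 277 ((0.5385818481445312, -0.010258235037326813), (0.04558807983994484, 0.05209092050790787), 82.3926010131836) z 0.18571275238863896 slope [-0.156 -0.07 ] holder 0.0019 -0.0212
```

View pics/t23.png

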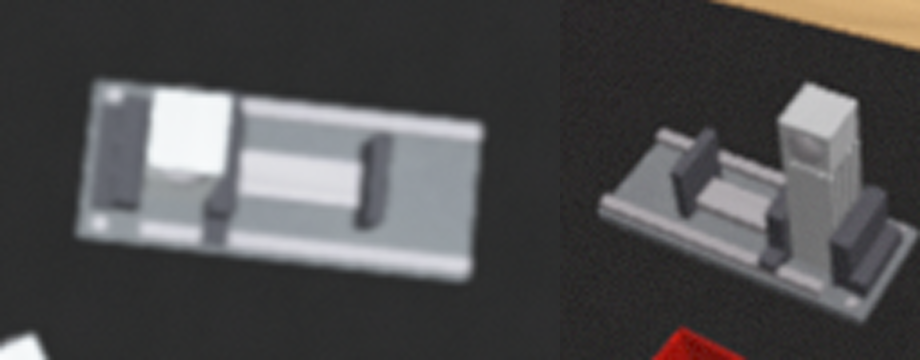

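The top view shows the block squarely between the jaws at (188,135). The tab has moved 41 mm, and the bin, bottle and screwdriver are where they were. I'll hand in.

```bash
python3 -c "
from cell import ticket; print(ticket.job_done())"
```

```text
the job is handed in; nothing more can be done
None
```

The heat sink is clamped upright between the jaws, and I handed the job in at about 28 s. I gripped the 170 mm heat sink by its studs, lifted it and eased the grip until it hung close to plumb. I then set it on the holder floor, let go and pushed the sliding jaw home by its tab with about 21 N.

**Last checks:**
- **Jaw travel:** the tab moved 41 mm, against 41 mm expected.
- **Size over the jaws:** the two jaws with the part between them measure 82 mm across their backs, which fits a 44 mm gap.
- **Squareness:** the top camera puts the part within 0.5° of the jaws; the scene camera is coarser and reads about 1°.
- **Position along the jaws:** the top camera shows the part midway along the jaws; the scene camera reads 2 mm off.
- **Plumb when clamped:** it looks upright in the images. The end-face slope I measured here scattered too much to confirm it more finely.
- **Other objects:** the bin, bottle and screwdriver are unmoved within about 1 mm, and the arm is clear of everything.

**What did not go cleanly:**
- One carry move went the wrong way in y at travel height, with nothing nearby.
- The first set-down was about 3 mm off centre, so I lifted the part a few millimetres and placed it again.
- The part twisted about 6° when released, and the jaws squared it as they closed.

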